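Clear up the hand-building table

ROBOT

A 6-joint arm with a two-finger parallel gripper is mounted at the origin on the work surface. World frame = base frame: x ahead of the robot, y to its left, z up, the work surface at z = 0. Lengths are in m, angles in rad, forces in N, time in s.
With the tool pointing down it reaches from about 0.425 to 0.95 m from the base axis. Payload 3.5 kg.
Tool frame: the origin (TCP) lies midway between the tips of the shut fingers; the grasp point (between the pads) lies 19 mm behind it; z points along the fingers, y is the line along which they close (so a half turn about z gives the same grasp; the last joint's range is limited). The gripper opens to 85 mm and grips with 20 to 120 N. Pads are 22 mm wide; open, the fingers measure 114 mm over their backs; the gripper's body (76 mm by 85 mm) begins 54 mm behind the grasp point. The pads swing forward as they close: fully open they stand 13 mm farther back than shut.
Start: joints at [1.036, 0.286, 1.577, -0, 1.279, -0.15], TCP at [0.253, 0.626, 0.231] pointing down, gripper open.
Joint ranges: [-2.77, 2.77], [-0.9, 2.22], [0.21, 2.48], [-1.53, 4.67], [0.24, 2.81], [-2.84, 2.84]. Speed limits (rad/s): [2.79, 2.79, 3.14, 3.14, 3.14, 3.14].

INTERFACE

Orientations are given as a unit quaternion [x, y, z, w].
In Python, from plant import ctrl gives the robot as it stands.
- The arm moves only by the tool move_arm, never from a script. Its argument "plan" is a list of rows, each an object of numbers: "x", "y", "z": the shift along the tool's x, y, z in m; "yaw": the turn about the tool's z in rad; "fingers": the closure, from 0 (fully open) to 1 (shut). In form: [{"x": .., "y": .., "z": .., "yaw": .., "fingers": ..}, ...]. A call has 1 to 5 rows; each row is the pose to reach, as a shift and turn from the pose commanded when the call began, along the tool's axes at that moment; what a row does not reach only later rows make up. A row lasts 1/10 s, in which the tool goes at most 50 mm and 8.59 degrees, less where a joint would pass 70% of its speed; a pose out of reach is approached as far as the arm can. A call with a gripper value outside its range is refused whole. The fingers move at their own pace and stop on an object; "force" is the grip in N (left out, the last holds). Time passes only in rows, so rows that repeat a pose let the fingers close. It gives the time, the measured TCP pose, the force, the opening and the grip force at its end, in the units of the state.
- ctrl.get_state(): the state, without advancing time (a new reading comes with each control period).
- ctrl.read_camera(name): name is "scene" or "top"; returns the picture (480x640x3 uint8, red, green, blue); there is no depth.
- ctrl.camera_model(name): a dict with "intrinsics" (3x3 intrinsics, pixels), "distortion" ([k1, k2, p1, p2, k3] as OpenCV has them; the pictures are not rectified), "cam_to_world" (4x4, takes a point from camera to world coordinates). Camera axes: x right, y up, looking along -z (the intrinsics and any distortion apply to the point x, -y, -z); pixel columns grow to the right and rows downward; lengths in m; the calibration is good to about 2 mm. A picture is of the moment at which its call begins. camera_model takes no time and is no camera call.
- ctrl.sign_off(): hands the job in; it is judged then, once.
The state is a dict: "time": time; "qpos": joint angles; "dq": joint speeds; "joint_efforts": joint torques, N m; "eef_pos": TCP position; "tcp_rot": TCP orientation; "contact_force": force on the tool from outside, world axes, zero at the start; "wrist_torque": the same for the moment, N m; "opening": opening from 0.0 (shut) to 1.0 (fully open); "finger_force": force on a finger pad.
Only numpy, scipy, OpenCV 4.12 (cv2) and the standard library are available. Lean on these libraries where they do the work, as an engineer would, in place of code of your own. Each camera call takes 0.05 s, during which the arm holds its last target. There are 200 camera calls.

TASK

Clear up after the pottery class: sort the hand tools lying on the table into the open toolbox, the wooden ones into the bay that already holds a wooden tool and the metal loop tools into the bay that holds a metal one, and when all are in, shut the lid fully. Nest all the loose water beakers upright and fully seated onto the one standing on the round bat, so that they make one straight stack there. Leave the fresh clay pot and the glaze jar where they stand.

Things in the scene. Friction and masses are not known exactly. Their poses are not given: they have to be found in the camera images.
- toolbox: Plywood toolbox, fixed, 215 (its x) by 220 (y) by 65 mm high, walls and floor 8 mm. A divider at y = 0 (8 mm thick, top at z = 56 mm) makes two bays side by side, each 199 (x) by 98 mm (y) inside, centred at y = +53 and -53 mm, floors at z = 8 mm. Origin: centre of the underside, at table height; +x points away from the robot (hinge side), turned up to 0.2 rad.
- lid (a joint): The toolbox lid, a plywood sheet 215 by 220 by 8 mm hinged on the far (+x) top rim: 0 rad = shut flat on the rim, 1.6 to 1.85 as found (standing open, leaning slightly back), 1.9 at most. The hinge is stiff: the lid stays at any angle; about 1 to 4 N on its outer face near the free edge moves it.
- lid_hinge (a point): Point on the lid's hinge axis, at the middle of the toolbox's far rim, 65 mm above the table; does not move as the lid swings.
- lid_front (a point): Middle of the lid's free edge, on its outer (upper when shut) face, 215 mm from the hinge. A round wooden knob, 28 mm across and 43 mm tall, stands on the outer face 30 mm in from this edge, at the middle.
- bat: Round dark wooden throwing bat, 104 mm across and 12 mm thick, lying on the table, fixed. Origin at the centre of its underside.
- wood0: Wooden modelling tool, all wood, 160 mm long, about 35 g: shaft 86 mm long, 14 mm wide, 12 mm thick, flat rounded spatula ends 12 to 22 mm wide. Origin under the middle of its length at its underside as it lies; x along the tool, z up. Found in one toolbox bay: the bay for its kind.
- wood1: Wooden modelling tool, all wood, 160 mm long, about 35 g: shaft 86 mm long, 14 mm wide, 12 mm thick, flat rounded spatula ends 12 to 22 mm wide. Origin under the middle of its length at its underside as it lies; x along the tool, z up. Lies on the table to the robot's right; may be absent.
- wood2: Wooden modelling tool, all wood, 160 mm long, about 35 g: shaft 86 mm long, 14 mm wide, 12 mm thick, flat rounded spatula ends 12 to 22 mm wide. Origin under the middle of its length at its underside as it lies; x along the tool, z up. Lies on the table to the robot's right; may be absent.
- wood3: Wooden modelling tool, all wood, 160 mm long, about 35 g: shaft 86 mm long, 14 mm wide, 12 mm thick, flat rounded spatula ends 12 to 22 mm wide. Origin under the middle of its length at its underside as it lies; x along the tool, z up. Lies on the table to the robot's right; may be absent.
- metal0: Metal trimming tool, 150 mm long, about 60 g: aluminium handle 13 mm thick, 100 mm long (x = -75 to +25 mm; does not roll), flat pear-shaped steel loop up to 32 mm wide at the +x end. Origin under the middle of its overall length at its underside; balances at x = -16 mm; z up. Found in one toolbox bay: the bay for its kind.
- metal1: Metal trimming tool, 150 mm long, about 60 g: aluminium handle 13 mm thick, 100 mm long (x = -75 to +25 mm; does not roll), flat pear-shaped steel loop up to 32 mm wide at the +x end. Origin under the middle of its overall length at its underside; balances at x = -16 mm; z up. Lies on the table to the robot's right; may be absent.
- metal2: Metal trimming tool, 150 mm long, about 60 g: aluminium handle 13 mm thick, 100 mm long (x = -75 to +25 mm; does not roll), flat pear-shaped steel loop up to 32 mm wide at the +x end. Origin under the middle of its overall length at its underside; balances at x = -16 mm; z up. Lies on the table to the robot's right; may be absent.
- metal3: Metal trimming tool, 150 mm long, about 60 g: aluminium handle 13 mm thick, 100 mm long (x = -75 to +25 mm; does not roll), flat pear-shaped steel loop up to 32 mm wide at the +x end. Origin under the middle of its overall length at its underside; balances at x = -16 mm; z up. Lies on the table to the robot's right; may be absent.
- beaker0: Blue plastic stacking beaker, 80 mm tall, about 90 g: body 39 mm across at the foot, 54 mm at 50 mm height, then a straight collar 66 mm outside, 59 mm inside, up to the rim. Nested, its collar rests on the rim of the one below, 30 mm higher, with 1.5 mm side play. Origin: centre of the underside, z up. Stands on the bat: the foot of the stack.
- beaker1: Blue plastic stacking beaker, 80 mm tall, about 90 g: body 39 mm across at the foot, 54 mm at 50 mm height, then a straight collar 66 mm outside, 59 mm inside, up to the rim. Nested, its collar rests on the rim of the one below, 30 mm higher, with 1.5 mm side play. Origin: centre of the underside, z up. Stands loose on the table to the robot's left; may be absent.
- beaker2: Blue plastic stacking beaker, 80 mm tall, about 90 g: body 39 mm across at the foot, 54 mm at 50 mm height, then a straight collar 66 mm outside, 59 mm inside, up to the rim. Nested, its collar rests on the rim of the one below, 30 mm higher, with 1.5 mm side play. Origin: centre of the underside, z up. Stands loose on the table to the robot's left; may be absent.
- beaker3: Blue plastic stacking beaker, 80 mm tall, about 90 g: body 39 mm across at the foot, 54 mm at 50 mm height, then a straight collar 66 mm outside, 59 mm inside, up to the rim. Nested, its collar rests on the rim of the one below, 30 mm higher, with 1.5 mm side play. Origin: centre of the underside, z up. Stands loose on the table to the robot's left; may be absent.
- clay_pot: Bystander: freshly built oval clay pot on its slab, slab 125 by 105 mm, 103 mm tall. Origin at the centre of its underside.
- glaze_jar: Bystander: amber glass glaze jar with a white cap, 76 mm across, 110 mm tall. Origin at the centre of its underside.
Mind the look-alikes: they are no part of the job. Leave any red look-alike of the wood2 alone.

How it is judged:
By the outcome, as a careful person would: the job done as asked, in the order asked, and still so for the second after the job is handed in, with the robot touching nothing.
Of wood1, wood2, wood3 only 1 to 3 are there at a start; the rules pass over those that are not, and their reading is None.
Of metal1, metal2, metal3 only 2 to 3 are there at a start; the rules pass over those that are not, and their reading is None.
Of beaker1, beaker2, beaker3 only 2 to 3 are there at a start; the rules pass over those that are not, and their reading is None.
At some moment in a run one of wood1, wood2, wood3, metal1, metal2, metal3 may be knocked a few centimetres aside while the robot is not near it.
It also fails if it takes over 210 s, if anything falls off the work surface, if the arm or the gripper's body presses on something with over 40 N, if the wrist force passes 120 N, or if a joint passes its speed limit or range.

## Working session

There is one attempt and no reset: what is moved stays moved. The work goes in short steps, Python scripts to look and compute and a tool call to move; the robot and the scene stay as the last step left them, time stands still between calls to the robot, and variables do not carry over. Pictures are saved under pics/ and viewed, at most 14 in all, crops included, and the job is handed in when it is done.

Besides the shell and the picture viewer there is one more tool, called after "Request:" as a command line: name --argument value ..., lists and objects as JSON in quotes. move_arm: Moves the arm, as the interface text tells. Its arguments: {"type":"object","properties":{"plan":{"type":"array"},"force":{"type":"number"}},"required":["plan"]}

```bash
ls; mkdir -p pics
cat > h.py <<'E'
import numpy as np, cv2
from plant import ctrl
def snap(n,f):
    im=ctrl.read_camera(n); cv2.imwrite('pics/'+f,cv2.cvtColor(im,cv2.COLOR_RGB2BGR)); return im
def ray(n,uv):
    m=ctrl.camera_model(n);K=np.array(m['intrinsics'],float);D=np.array(m['distortion'],float);T=np.array(m['cam_to_world'])
    p=cv2.undistortPoints(np.array([[uv]],float),K,D)[0,0]
    d=T[:3,:3]@np.array([p[0],-p[1],-1]);return T[:3,3],d
def onz(n,uv,z):
    o,d=ray(n,uv);return o+d*(z-o[2])/d[2]
def tri(uv1,uv2,n1='scene',n2='top'):
    o1,d1=ray(n1,uv1);o2,d2=ray(n2,uv2)
    A=np.stack([d1,-d2],1);t=np.linalg.lstsq(A,o2-o1,rcond=None)[0]
    a=o1+d1*t[0];b=o2+d2*t[1];return (a+b)/2,np.linalg.norm(a-b)
def proj(n,P):
    m=ctrl.camera_model(n);K=np.array(m['intrinsics'],float);D=np.array(m['distortion'],float);T=np.array(m['cam_to_world'])
    q=(np.asarray(P,float).reshape(-1,3)-T[:3,3])@T[:3,:3];q=q*[1,-1,-1]
    return cv2.projectPoints(q,np.zeros(3),np.zeros(3),K,D)[0][:,0]
E
python3 - <<'E'
from h import *
np.set_printoptions(precision=4,suppress=True)
for n in('scene','top'):
    snap(n,n+'0.png');m=ctrl.camera_model(n);print(n,np.array(m['intrinsics']),m['distortion'],np.array(m['cam_to_world']))
print(ctrl.get_state())
E
```

```text
pics
scene [[439.8911   0.     320.1772]
 [  0.     439.8911 252.0308]
 [  0.       0.       1.    ]] [0.0288 0.     0.     0.     0.    ] [[-0.2095 -0.8292  0.5181  1.142 ]
 [ 0.9778 -0.1789  0.109   0.109 ]
 [ 0.0023  0.5295  0.8483  1.0444]
 [ 0.      0.      0.      1.    ]]
top [[561.7874   0.     318.7916]
 [  0.     561.7874 252.8865]
 [  0.       0.       1.    ]] [-0.0522  0.      0.      0.      0.    ] [[ 0.0075  0.9912 -0.1321  0.4188]
 [-1.      0.0082  0.0048 -0.0029]
 [ 0.0059  0.1321  0.9912  1.2337]
 [ 0.      0.      0.      1.    ]]
{'time': 0.1, 'qpos': array([ 1.036 ,  0.2871,  1.5781,  0.    ,  1.2787, -0.15  ]), 'dq': array([-0.0008, -0.0032, -0.0044, -0.0005, -0.0007, -0.0007]), 'joint_efforts': array([  0.0009, -40.7299, -29.37  ,  -0.0001,   0.0034,  -0.    ]), 'eef_pos': array([0.253 , 0.6251, 0.23  ]), 'tcp_rot': array([ 0.1912,  0.9815, -0.0011, -0.0004]), 'contact_force': array([-0.2921, -0.9167,  0.1217]), 'wrist_torque': array([-0.0296, -0.0372,  0.0165]), 'finger_force': 0.0, 'opening': 1.000577209282027}
```

View pics/top0.png

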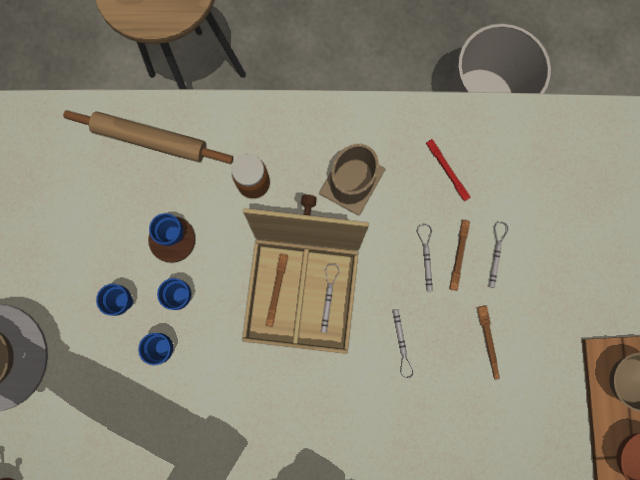

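View pics/scene0.png

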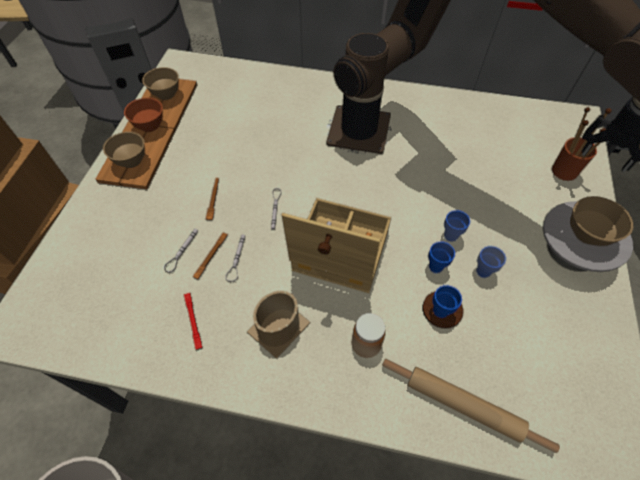

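Top view: three loose beakers at (114,299), (174,293) and (156,348), with the base beaker at about (168,229) on the bat. The box's left (+y) bay holds a wooden tool and its right bay a metal one. Loose tools: metal at (425,257), (497,254), (402,343) and wooden at (459,255), (488,342). The red look-alike is at (448,170), the jar at (250,175) and the pot at (355,175).

Run:
```python
import cv2
t=cv2.imread('pics/top0.png');s=cv2.imread('pics/scene0.png')
def c(im,x0,y0,x1,y1,k):return cv2.resize(im[y0:y1,x0:x1],None,fx=k,fy=k,interpolation=cv2.INTER_CUBIC)
a=c(t,85,200,215,380,3); b=c(s,410,200,520,335,4)
import numpy as np
H=540;o=np.zeros((H,390+400,3),np.uint8);o[:540,:390]=a;o[:540,390:790]=b[:, :400];cv2.imwrite('pics/beak.png',o)
cv2.imwrite('pics/box.png',c(t,235,190,375,360,3.5))
```

```text
(no output)
```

View pics/beak.png

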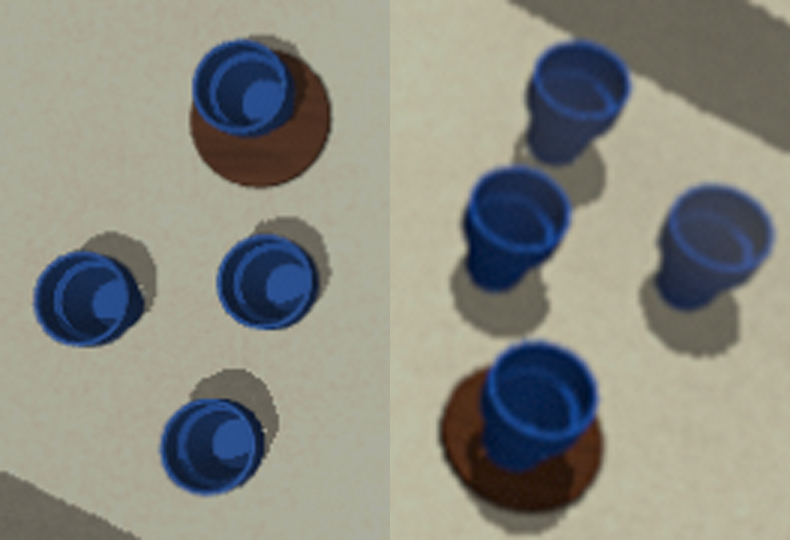

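View pics/box.png

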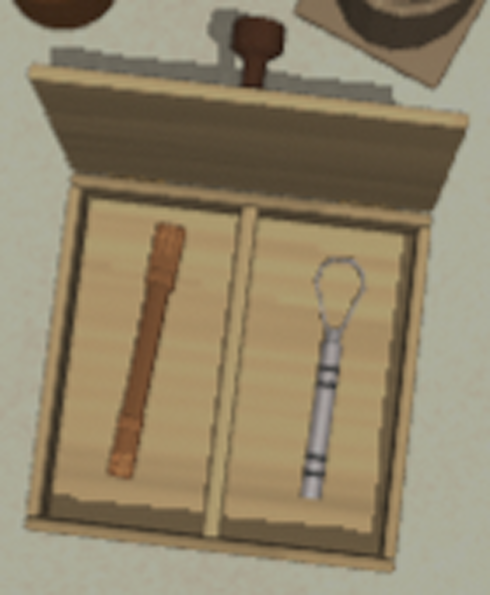

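Rims in the top view: base at (165.5,229), A (112.7,299.7), B (174,294), C (155.3,349). In the scene view: base (447.8,297), A (492.8,258.5), B (442,253), C (457.5,220). The box rim corners and the bays are clear, and both resident tools lie near the centre of their bays.

```bash
cat >> h.py <<'E'
def tools(im,roi=(375,200,530,395),z=.006,save=None):
    x0,y0,x1,y1=roi;c=im[y0:y1,x0:x1]
    lab=cv2.cvtColor(c,cv2.COLOR_RGB2LAB).astype(float);d=np.linalg.norm(lab-np.median(lab.reshape(-1,3),0),axis=2)
    hsv=cv2.cvtColor(c,cv2.COLOR_RGB2HSV)
    m=cv2.morphologyEx((d>22).astype(np.uint8),cv2.MORPH_CLOSE,np.ones((3,3)))
    n,l,st,_=cv2.connectedComponentsWithStats(m);out=[]
    for i in range(1,n):
        if st[i,4]<120:continue
        ys,xs=np.nonzero(l==i);r=cv2.minAreaRect(np.stack([xs,ys],1).astype(np.float32))
        b=cv2.boxPoints(r);e=[np.linalg.norm(b[1]-b[0]),np.linalg.norm(b[2]-b[1])]
        p,q=((b[0]+b[3])/2,(b[1]+b[2])/2) if e[0]>e[1] else ((b[0]+b[1])/2,(b[2]+b[3])/2)
        P,Q=[onz('top',w+[x0,y0],z) for w in(p,q)]
        s=np.median(hsv[...,1][l==i]);k='metal' if s<90 else 'wood'
        # widths in first/last 25% : loop end is wider (convex)
        a=(Q-P)[:2];L=np.linalg.norm(a);a/=L
        W=np.array([onz('top',(x+x0,y+y0),z)[:2] for x,y in zip(xs,ys)]);t=(W-P[:2])@a/L;v=(W-P[:2])@np.array([-a[1],a[0]])
        lo,hi=np.ptp(v[t<.3]),np.ptp(v[t>.7])
        if lo>hi:P,Q,a=Q,P,-a
        # +a points to wide (loop) end; handle axis from low 55%
        t=(W-P[:2])@a/L;H=W[(t<.55)&(t>.03)];vx,vy,cx,cy=cv2.fitLine(H.astype(np.float32),cv2.DIST_HUBER,0,.001,.001)[:,0]
        if vx*a[0]+vy*a[1]<0:vx,vy=-vx,-vy
        out.append((k,int(s),np.r_[(P+Q)/2][:2].round(4),round(float(L),3),round(float(np.arctan2(vy,vx)),3),np.array([cx,cy]).round(4),round(float(lo),3),round(float(hi),3)))
    return out
E
python3 - <<'E'
from h import *
np.set_printoptions(precision=4,suppress=True)
for n,s,t in(('b0',(447.8,297),(165.5,229.3)),('A',(492.8,258.5),(112.7,299.7)),('B',(442,253),(174,294)),('C',(457.5,220),(155.3,349))):
    print(n,*tri(s,t),onz('top',t,.08 if n!='b0' else .092))
C=[onz('top',(235+x/3.5,190+y/3.5),.065) for x,y in((28,527),(392,568),(432,215),(75,180))]
C=np.array(C);print(C,C.mean(0));e=(C[3]-C[0]+C[2]-C[1]);print('yaw',np.arctan2(e[1],e[0]),np.linalg.norm(e)/2,np.linalg.norm(C[0]-C[1]),np.linalg.norm(C[2]-C[3]))
for p in((168,230),(120,468),(338,262),(311,492)):print('in',onz('top',(235+p[0]/3.5,190+p[1]/3.5),.014))
for k,p in(('lid',(32,70)),('lid',(467,120)),('knob',(258,35))):print(k,onz('top',(235+p[0]/3.5,190+p[1]/3.5),.275))
for o in tools(ctrl.read_camera('top')):print(o)
# heights of tool points: matching ends
print('tool z',tri((197,231),(502,223)),tri((228,236),(466,222)),tri((201,348),(468,198)))
E
```

```text
b0 [0.6182 0.3113 0.088 ] 0.002922093175650541 [0.6175 0.3087 0.092 ]
A [0.4722 0.4213 0.0691] 0.003906674486988552 [0.4718 0.4152 0.08  ]
B [0.4851 0.2922 0.0726] 0.0034483732777631348 [0.4848 0.2886 0.08  ]
C [0.3723 0.3255 0.0759] 0.0034193496398288283 [0.3726 0.3225 0.08  ]
[[ 0.3912  0.1461  0.065 ]
 [ 0.369  -0.0681  0.065 ]
 [ 0.5784 -0.0919  0.065 ]
 [ 0.5978  0.1228  0.065 ]] [0.4841 0.0272 0.065 ]
yaw -0.112541091679874 0.20930547992179338 0.21531064181835433 0.2155459609194192
in [0.5745 0.0694 0.014 ]
in [0.4265 0.0967 0.014 ]
in [ 0.5552 -0.037   0.014 ]
in [ 0.4127 -0.021   0.014 ]
lid [0.6208 0.1229 0.275 ]
lid [ 0.5974 -0.0933  0.275 ]
knob [0.6395 0.0107 0.275 ]
('wood', 145, array([ 0.5819, -0.3198]), 0.163, -0.205, array([ 0.5467, -0.3128], dtype=float32), 0.022, 0.022)
('metal', 18, array([ 0.5837, -0.3982]), 0.15, -0.194, array([ 0.551 , -0.3956], dtype=float32), 0.019, 0.034)
('metal', 16, array([ 0.5757, -0.2414]), 0.152, 0.066, array([ 0.5431, -0.2488], dtype=float32), 0.034, 0.015)
('wood', 145, array([ 0.3901, -0.3795]), 0.162, 0.207, array([ 0.3591, -0.3857], dtype=float32), 0.026, 0.017)
('metal', 15, array([ 0.3879, -0.1912]), 0.149, -2.952, array([ 0.4183, -0.1834], dtype=float32), 0.016, 0.027)
tool z (array([ 0.6147, -0.3324,  0.1764]), np.float64(0.05438035920979876)) (array([ 0.6153, -0.2576,  0.1802]), np.float64(0.06242713398164215)) (array([ 0.7644, -0.3787, -0.2546]), np.float64(0.07143351913070063))
```

```bash
cat >> h.py <<'E'
def plan(wps,start=None,phi=None):
    """wps: (x,y,z[,phi]) ; phi = world angle of closing line. prints per-waypoint tool-frame deltas"""
    s=ctrl.get_state()
    from scipy.spatial.transform import Rotation as R
    M=R.from_quat(s['tcp_rot']).as_matrix()
    if phi is None:phi=np.arctan2(M[1,1],M[0,1])
    p=np.array(s['eef_pos'] if start is None else start,float)
    print('t %.1f pos %s phi %.3f q6 %.2f F %s open %.3f ff %.1f'%(s['time'],np.round(s['eef_pos'],4),phi,s['qpos'][5],np.round(s['contact_force'],1),s['opening'],s['finger_force']))
    for w in wps:
        d=np.array(w[:3])-p;ey=np.array([np.cos(phi),np.sin(phi)]);ex=np.array([-ey[1],ey[0]])
        yaw=0
        if len(w)>3:
            q=np.arctan2(w[1],w[0]);c=[w[3]+k*np.pi for k in range(-3,4)];best=min(c,key=lambda a:abs(q-a));
            yaw=phi-best
        print(np.round(w,3),'-> x %.3f y %.3f z %.3f yaw %.3f | n=%.1f'%(d[:2]@ex,d[:2]@ey,-d[2],yaw,max(np.linalg.norm(d)/.05,abs(yaw)/.15)))
        phi-=yaw;p=np.array(w[:3],float)
E
python3 - <<'E'
from h import *
plan([(.472,.4175,.231),(.472,.4175,.043),(.472,.4175,.26),(.618,.31,.26),(.618,.31,.084)],start=(.253,.626,.231))
E
```

```text
t 0.1 pos [0.2531 0.6252 0.2302] phi 1.186 q6 -0.15 F [ 0.3  0.4 -0.5] open 0.999 ff 0.0
[0.472 0.418 0.231] -> x -0.281 y -0.111 z -0.000 yaw 0.000 | n=6.0
[0.472 0.418 0.043] -> x 0.000 y 0.000 z 0.188 yaw 0.000 | n=3.8
[0.472 0.418 0.26 ] -> x 0.000 y 0.000 z -0.217 yaw 0.000 | n=4.3
[0.618 0.31  0.26 ] -> x -0.176 y -0.045 z -0.000 yaw 0.000 | n=3.6
[0.618 0.31  0.084] -> x 0.000 y 0.000 z 0.176 yaw 0.000 | n=3.5
```

Request:
move_arm --plan '[{"x": -0.141,"y": -0.056,"z": 0},{"x": -0.141,"y": -0.056,"z": 0},{"x": -0.141,"y": -0.056,"z": 0},{"x": -0.141,"y": -0.056,"z": 0}]'

```text
validation failed for argument at $.pl...
```

Request:
move_arm --plan '[{"x": -0.14,"y": -0.055,"z": 0},{"x": -0.14,"y": -0.055,"z": 0},{"x": -0.14,"y": -0.055,"z": 0.05},{"x": -0.14,"y": -0.055,"z": 0.1},{"x": -0.14,"y": -0.055,"z": 0.1}]'

```text
validation failed for argument at $.pl...
```

Rows seem to need all five fields.

Request:
move_arm --plan '[{"x": -0.141,"y": -0.056,"z": 0,"yaw": 0,"fingers": 0},{"x": -0.141,"y": -0.056,"z": 0,"yaw": 0,"fingers": 0},{"x": -0.141,"y": -0.056,"z": 0,"yaw": 0,"fingers": 0},{"x": -0.141,"y": -0.056,"z": 0,"yaw": 0,"fingers": 0}]'

```text
time: 0.55
eef_pos: [0.3668, 0.5172, 0.2309]
tcp_rot: [0.194, 0.981, -0.001, 0.001]
contact_force: [-0.2, 0.2, 0.6]
opening: 0.998
finger_force: 0.0
```

Request:
move_arm --plan '[{"x": -0.14,"y": -0.055,"z": 0,"yaw": 0,"fingers": 0},{"x": -0.14,"y": -0.055,"z": 0,"yaw": 0,"fingers": 0},{"x": -0.14,"y": -0.055,"z": 0.05,"yaw": 0,"fingers": 0},{"x": -0.14,"y": -0.055,"z": 0.1,"yaw": 0,"fingers": 0},{"x": -0.14,"y": -0.055,"z": 0.1,"yaw": 0,"fingers": 0}]'

```text
time: 1.05
eef_pos: [0.47, 0.4145, 0.1254]
tcp_rot: [0.192, 0.981, -0.003, -0.004]
contact_force: [-0.6, 0.5, -1.1]
opening: 1.002
finger_force: 0.0
```

Request:
move_arm --plan '[{"x": 0,"y": 0.002,"z": 0.03,"yaw": 0,"fingers": 0},{"x": 0,"y": 0.002,"z": 0.06,"yaw": 0,"fingers": 0},{"x": 0,"y": 0.002,"z": 0.088,"yaw": 0,"fingers": 0},{"x": 0,"y": 0.002,"z": 0.088,"yaw": 0,"fingers": 0}]'

```text
time: 1.45
eef_pos: [0.4691, 0.4183, 0.039]
tcp_rot: [0.191, 0.982, -0.003, -0.004]
contact_force: [-0.1, -0.5, -0.6]
opening: 1.003
finger_force: 0.0
```

Request:
move_arm --plan '[{"x": 0,"y": 0,"z": 0,"yaw": 0,"fingers": 0.3},{"x": 0,"y": 0,"z": 0,"yaw": 0,"fingers": 0.3},{"x": 0,"y": 0,"z": 0,"yaw": 0,"fingers": 0.3},{"x": 0,"y": 0,"z": 0,"yaw": 0,"fingers": 0.3}]' --force 30

```text
time: 1.85
eef_pos: [0.4738, 0.42, 0.0453]
tcp_rot: [0.191, 0.982, 0.001, 0.001]
contact_force: [0.3, 0.2, 1.5]
opening: 0.777
finger_force: 33.8
```

Run:
```python
from h import *
plan([(.618,.31,.26)])
s=snap('scene','s1.png');t=snap('top','t1.png')
a=cv2.resize(cv2.imread('pics/s1.png')[170:330,400:540],None,fx=2.8,fy=2.8);b=cv2.resize(cv2.imread('pics/t1.png')[200:360,70:190],None,fx=2.8,fy=2.8)
cv2.imwrite('pics/g1.png',np.hstack([a,b]))
```

```text
t 1.9 pos [0.4738 0.42   0.0453] phi 1.186 q6 -0.62 F [0.3 0.2 1.5] open 0.777 ff 33.8
[0.618 0.31  0.26 ] -> x -0.175 y -0.048 z -0.215 yaw 0.000 | n=5.6
```

View pics/g1.png

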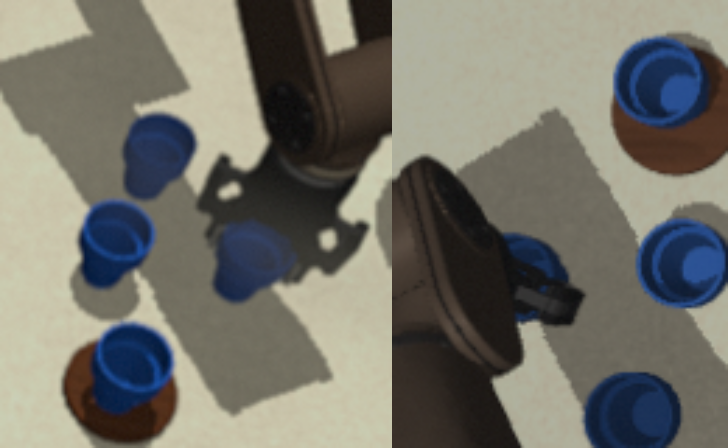

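Gripped: the opening of 0.777 is 66 mm, and the beaker is centred between the pads. Lift, carry and lower it.

Request:
move_arm --plan '[{"x": 0,"y": 0,"z": -0.05,"yaw": 0,"fingers": 0.3},{"x": 0,"y": 0,"z": -0.1,"yaw": 0,"fingers": 0.3},{"x": 0,"y": 0,"z": -0.15,"yaw": 0,"fingers": 0.3},{"x": 0,"y": 0,"z": -0.15,"yaw": 0,"fingers": 0.3}]'

```text
time: 2.35
eef_pos: [0.477, 0.4218, 0.2038]
tcp_rot: [0.191, 0.982, 0.006, 0.006]
contact_force: [0.2, 0.1, -0.0]
opening: 0.774
finger_force: 34.6
```

Request:
move_arm --plan '[{"x": -0.045,"y": -0.012,"z": 0,"yaw": 0,"fingers": 0.3},{"x": -0.09,"y": -0.024,"z": 0,"yaw": 0,"fingers": 0.3},{"x": -0.135,"y": -0.036,"z": 0,"yaw": 0,"fingers": 0.3},{"x": -0.175,"y": -0.048,"z": 0,"yaw": 0,"fingers": 0.3},{"x": -0.175,"y": -0.048,"z": 0,"yaw": 0,"fingers": 0.3}]'

```text
time: 2.85
eef_pos: [0.6206, 0.3046, 0.1924]
tcp_rot: [0.194, 0.981, -0.001, 0.001]
contact_force: [-0.3, 0.8, -1.6]
opening: 0.774
finger_force: 34.6
```

Request:
move_arm --plan '[{"x": 0,"y": 0,"z": 0,"yaw": 0,"fingers": 0.3},{"x": 0,"y": 0,"z": 0,"yaw": 0,"fingers": 0.3},{"x": 0,"y": 0,"z": 0,"yaw": 0,"fingers": 0.3}]'

```text
time: 3.15
eef_pos: [0.6159, 0.31, 0.193]
tcp_rot: [0.19, 0.982, -0.0, -0.0]
contact_force: [-0.3, -0.5, -0.5]
opening: 0.769
finger_force: 34.6
```

Run:
```python
from h import *
plan([(.618,.31,.085)])
s=snap('scene','s2.png');t=snap('top','t2.png')
a=cv2.resize(cv2.imread('pics/s2.png')[190:340,380:500],None,fx=3.3,fy=3.3);b=cv2.resize(cv2.imread('pics/t2.png')[160:310,110:230],None,fx=3.3,fy=3.3)
cv2.imwrite('pics/g2.png',np.hstack([a,b]))
```

```text
t 3.1 pos [0.6159 0.31   0.193 ] phi 1.188 q6 -0.87 F [-0.3 -0.5 -0.5] open 0.769 ff 34.6
[0.618 0.31  0.085] -> x -0.002 y 0.001 z 0.108 yaw 0.000 | n=2.2
```

View pics/g2.png

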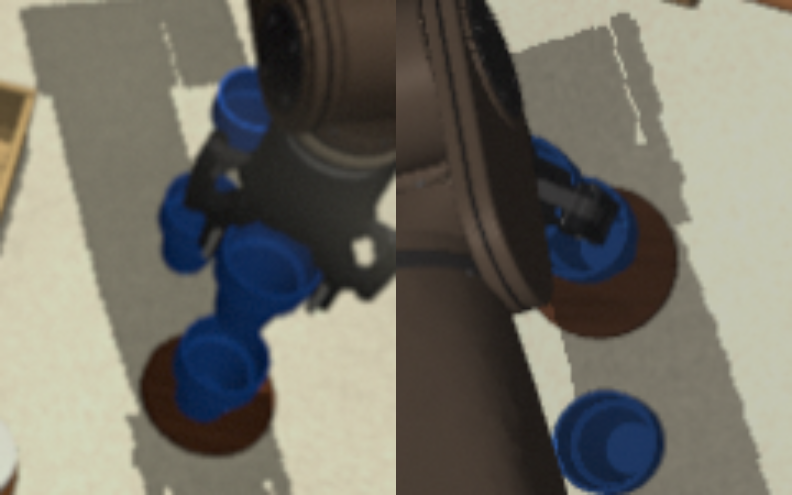

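Run:
```python
from h import *
for P in((.616,.310,.23),(.618,.310,.092),(.618,.31,.088)):print(P,proj('scene',P),proj('top',P))
for uv,z in(((460.3,271.8),.23),((447.3,298.5),.092),((447.8,297),.092)):print(onz('scene',uv,z))
```

```text
(0.616, 0.31, 0.23) [[463.06924717 266.5320823 ]] [[144.84025271 216.99824561]]
(0.618, 0.31, 0.092) [[447.03507461 296.10091166]] [[164.88055199 229.07313296]]
(0.618, 0.31, 0.088) [[446.6247789  296.84015944]] [[165.39061684 229.40859024]]
[0.63030652 0.30482482 0.23      ]
[0.62428941 0.31099184 0.092     ]
[0.62002442 0.31192438 0.092     ]
```

Request:
move_arm --plan '[{"x": -0.002,"y": 0.0,"z": 0.03,"yaw": 0,"fingers": 0.3},{"x": -0.002,"y": 0.0,"z": 0.05,"yaw": 0,"fingers": 0.3},{"x": -0.002,"y": 0.0,"z": 0.07,"yaw": 0,"fingers": 0.3},{"x": -0.002,"y": 0.0,"z": 0.08,"yaw": 0,"fingers": 0.3},{"x": -0.002,"y": 0.0,"z": 0.085,"yaw": 0,"fingers": 0.3}]'

```text
time: 3.75
eef_pos: [0.6179, 0.3085, 0.1071]
tcp_rot: [0.191, 0.982, -0.0, -0.001]
contact_force: [-0.1, 0.4, -0.3]
opening: 0.776
finger_force: 34.6
```

Request:
move_arm --plan '[{"x": 0,"y": 0.0,"z": 0.005,"yaw": 0,"fingers": 0.3},{"x": 0,"y": 0.0,"z": 0.01,"yaw": 0,"fingers": 0.3},{"x": 0,"y": 0.0,"z": 0.015,"yaw": 0,"fingers": 0.3},{"x": 0,"y": 0.0,"z": 0.018,"yaw": 0,"fingers": 0.3},{"x": 0,"y": 0.0,"z": 0.02,"yaw": 0,"fingers": 0.3}]'

```text
time: 4.25
eef_pos: [0.6202, 0.3095, 0.0899]
tcp_rot: [0.192, 0.981, 0.002, 0.001]
contact_force: [0.0, 4.7, 5.7]
opening: 0.773
finger_force: 35.1
```

Request:
move_arm --plan '[{"x": 0,"y": 0.0,"z": 0.003,"yaw": 0,"fingers": 0.3},{"x": 0,"y": 0.0,"z": 0.003,"yaw": 0,"fingers": 0.3},{"x": 0,"y": 0.0,"z": 0.003,"yaw": 0,"fingers": 0.3}]'

```text
time: 4.55
eef_pos: [0.621, 0.3107, 0.089]
tcp_rot: [0.192, 0.981, 0.003, 0.002]
contact_force: [-0.1, 4.8, 6.9]
opening: 0.776
finger_force: 35.2
```

Request:
move_arm --plan '[{"x": 0,"y": 0.0,"z": 0,"yaw": 0,"fingers": 0},{"x": 0,"y": 0.0,"z": 0,"yaw": 0,"fingers": 0},{"x": 0,"y": 0.0,"z": 0,"yaw": 0,"fingers": 0},{"x": 0,"y": 0.0,"z": 0,"yaw": 0,"fingers": 0}]'

```text
time: 4.95
eef_pos: [0.6185, 0.3077, 0.0844]
tcp_rot: [0.191, 0.982, -0.001, -0.001]
contact_force: [-0.5, 0.3, 0.5]
opening: 1.003
finger_force: 0.0
```

Request:
move_arm --plan '[{"x": 0,"y": 0.0,"z": -0.03,"yaw": 0,"fingers": 0},{"x": 0,"y": 0.0,"z": -0.08,"yaw": 0,"fingers": 0},{"x": 0,"y": 0.0,"z": -0.13,"yaw": 0,"fingers": 0},{"x": 0,"y": 0,"z": -0.13,"yaw": 0,"fingers": 0}]'

```text
time: 5.35
eef_pos: [0.6232, 0.3095, 0.2261]
tcp_rot: [0.191, 0.982, 0.004, 0.007]
contact_force: [0.2, 1.2, 0.3]
opening: 0.999
finger_force: 0.0
```

Run:
```python
from h import *
plan([(.485,.29,.215),(.485,.29,.043),(.485,.29,.26),(.618,.31,.26)])
```

```text
t 5.3 pos [0.6232 0.3095 0.2261] phi 1.186 q6 -0.87 F [0.2 1.2 0.3] open 0.999 ff 0.0
[0.485 0.29  0.215] -> x 0.121 y -0.070 z 0.011 yaw 0.000 | n=2.8
[0.485 0.29  0.043] -> x 0.000 y 0.000 z 0.172 yaw 0.000 | n=3.4
[0.485 0.29  0.26 ] -> x 0.000 y 0.000 z -0.217 yaw 0.000 | n=4.3
[0.618 0.31  0.26 ] -> x -0.116 y 0.068 z -0.000 yaw 0.000 | n=2.7
```

Request:
move_arm --plan '[{"x": 0.04,"y": -0.022,"z": 0,"yaw": 0,"fingers": 0},{"x": 0.08,"y": -0.044,"z": 0,"yaw": 0,"fingers": 0},{"x": 0.117,"y": -0.066,"z": 0,"yaw": 0,"fingers": 0},{"x": 0.117,"y": -0.066,"z": 0.04,"yaw": 0,"fingers": 0},{"x": 0.117,"y": -0.066,"z": 0.07,"yaw": 0,"fingers": 0}]'

```text
time: 5.85
eef_pos: [0.4847, 0.2909, 0.1452]
tcp_rot: [0.191, 0.982, 0.0, 0.001]
contact_force: [0.1, 0.4, -1.0]
opening: 1.002
finger_force: 0.0
```

Run:
```python
from h import *
plan([(.485,.29,.044)])
t=snap('top','t3.png');s=snap('scene','s3.png')
a=cv2.resize(cv2.imread('pics/s3.png')[180:330,400:520],None,fx=3.3,fy=3.3);b=cv2.resize(cv2.imread('pics/t3.png')[190:340,100:220],None,fx=3.3,fy=3.3)
cv2.imwrite('pics/g3.png',np.hstack([a,b]))
for P in((.618,.31,.122),(.618,.31,.092)):print(proj('scene',P),proj('top',P))
```

```text
t 5.8 pos [0.4847 0.2909 0.1452] phi 1.187 q6 -0.83 F [ 0.1  0.4 -1. ] open 1.002 ff 0.0
[0.485 0.29  0.044] -> x -0.001 y -0.001 z 0.101 yaw 0.000 | n=2.0
[[450.19936516 290.40160272]] [[160.94232228 226.48272078]]
[[447.03507461 296.10091166]] [[164.88055199 229.07313296]]
```

View pics/g3.png

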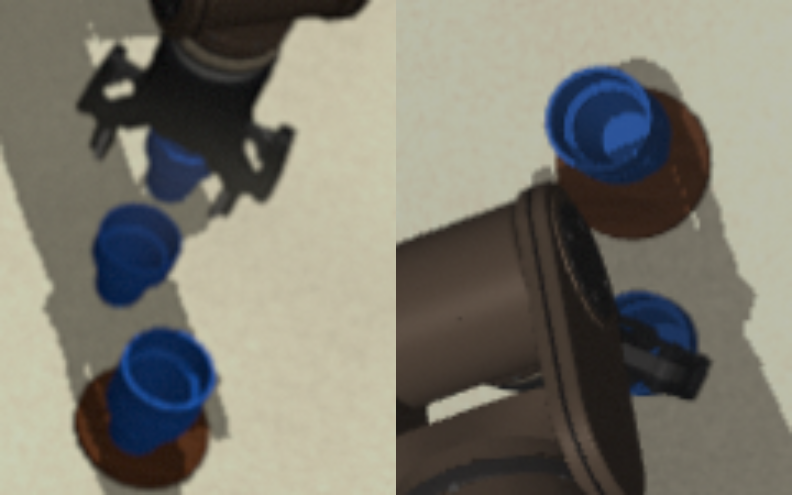

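The first beaker is seated: its rim is at top (161.2,227.3) and scene (450.9,292), which fits a rim height of 0.122.

Request:
move_arm --plan '[{"x": 0,"y": 0,"z": 0.04,"yaw": 0,"fingers": 0},{"x": 0,"y": 0,"z": 0.08,"yaw": 0,"fingers": 0},{"x": 0,"y": 0,"z": 0.1,"yaw": 0,"fingers": 0},{"x": 0,"y": 0,"z": 0.1,"yaw": 0,"fingers": 0}]'

```text
time: 6.35
eef_pos: [0.484, 0.2901, 0.0427]
tcp_rot: [0.191, 0.982, -0.002, -0.003]
contact_force: [-0.4, 0.0, -0.6]
opening: 0.998
finger_force: 0.0
```

Request:
move_arm --plan '[{"x": 0,"y": 0,"z": 0,"yaw": 0,"fingers": 0.3},{"x": 0,"y": 0,"z": 0,"yaw": 0,"fingers": 0.3},{"x": 0,"y": 0,"z": 0,"yaw": 0,"fingers": 0.3},{"x": 0,"y": 0,"z": 0,"yaw": 0,"fingers": 0.3}]'

```text
time: 6.75
eef_pos: [0.4876, 0.2917, 0.0478]
tcp_rot: [0.191, 0.982, 0.001, 0.002]
contact_force: [-0.8, -0.1, 4.9]
opening: 0.776
finger_force: 34.0
```

Request:
move_arm --plan '[{"x": 0,"y": 0,"z": -0.05,"yaw": 0,"fingers": 0.3},{"x": 0,"y": 0,"z": -0.1,"yaw": 0,"fingers": 0.3},{"x": 0,"y": 0,"z": -0.15,"yaw": 0,"fingers": 0.3},{"x": 0,"y": 0,"z": -0.18,"yaw": 0,"fingers": 0.3},{"x": 0,"y": 0,"z": -0.18,"yaw": 0,"fingers": 0.3}]'

```text
time: 7.25
eef_pos: [0.4885, 0.2921, 0.2326]
tcp_rot: [0.191, 0.982, 0.003, 0.005]
contact_force: [0.8, 0.3, -0.4]
opening: 0.774
finger_force: 34.6
```

Run:
```python
from h import *
plan([(.618,.308,.22)])
```

```text
t 7.2 pos [0.4885 0.2921 0.2326] phi 1.186 q6 -0.83 F [ 0.8  0.3 -0.4] open 0.774 ff 34.6
[0.618 0.308 0.22 ] -> x -0.114 y 0.063 z 0.013 yaw 0.000 | n=2.6
```

Request:
move_arm --plan '[{"x": -0.04,"y": 0.022,"z": 0,"yaw": 0,"fingers": 0.3},{"x": -0.08,"y": 0.044,"z": 0,"yaw": 0,"fingers": 0.3},{"x": -0.116,"y": 0.066,"z": 0,"yaw": 0,"fingers": 0.3},{"x": -0.116,"y": 0.066,"z": 0,"yaw": 0,"fingers": 0.3},{"x": -0.116,"y": 0.066,"z": 0,"yaw": 0,"fingers": 0.3}]'

```text
time: 7.75
eef_pos: [0.6175, 0.308, 0.2222]
tcp_rot: [0.192, 0.981, -0.001, -0.002]
contact_force: [-0.3, 0.5, -0.3]
opening: 0.774
finger_force: 34.6
```

Request:
move_arm --plan '[{"x": 0,"y": 0,"z": 0.03,"yaw": 0,"fingers": 0.3},{"x": 0,"y": 0,"z": 0.05,"yaw": 0,"fingers": 0.3},{"x": 0,"y": 0,"z": 0.07,"yaw": 0,"fingers": 0.3},{"x": 0,"y": 0,"z": 0.08,"yaw": 0,"fingers": 0.3},{"x": 0,"y": 0,"z": 0.085,"yaw": 0,"fingers": 0.3}]'

```text
time: 8.25
eef_pos: [0.6164, 0.3085, 0.1392]
tcp_rot: [0.191, 0.982, -0.001, -0.001]
contact_force: [-1.0, -0.5, 4.9]
opening: 0.775
finger_force: 35.1
```

Request:
move_arm --plan '[{"x": 0,"y": 0,"z": 0.005,"yaw": 0,"fingers": 0.3},{"x": 0,"y": 0,"z": 0.01,"yaw": 0,"fingers": 0.3},{"x": 0,"y": 0,"z": 0.015,"yaw": 0,"fingers": 0.3},{"x": 0,"y": 0,"z": 0.02,"yaw": 0,"fingers": 0.3},{"x": 0,"y": 0,"z": 0.022,"yaw": 0,"fingers": 0.3}]'

```text
time: 8.75
eef_pos: [0.6202, 0.3093, 0.1203]
tcp_rot: [0.191, 0.982, 0.002, 0.003]
contact_force: [2.4, 0.4, 5.9]
opening: 0.78
finger_force: 35.0
```

Request:
move_arm --plan '[{"x": 0,"y": 0.0,"z": 0.003,"yaw": 0,"fingers": 0.3},{"x": 0,"y": 0.0,"z": 0.003,"yaw": 0,"fingers": 0.3},{"x": 0,"y": 0.0,"z": 0.003,"yaw": 0,"fingers": 0.3}]'

```text
time: 9.05
eef_pos: [0.6216, 0.3097, 0.1197]
tcp_rot: [0.191, 0.982, 0.003, 0.005]
contact_force: [2.0, 0.6, 7.0]
opening: 0.778
finger_force: 35.2
```

Request:
move_arm --plan '[{"x": 0,"y": 0.0,"z": 0,"yaw": 0,"fingers": 0},{"x": 0,"y": 0.0,"z": 0,"yaw": 0,"fingers": 0},{"x": 0,"y": 0.0,"z": 0,"yaw": 0,"fingers": 0},{"x": 0,"y": 0.0,"z": 0,"yaw": 0,"fingers": 0}]'

```text
time: 9.45
eef_pos: [0.6173, 0.3084, 0.1142]
tcp_rot: [0.191, 0.982, -0.0, -0.001]
contact_force: [-0.2, -0.9, -0.6]
opening: 1.002
finger_force: 0.0
```

Request:
move_arm --plan '[{"x": 0,"y": 0.0,"z": -0.03,"yaw": 0,"fingers": 0},{"x": 0,"y": 0.0,"z": -0.08,"yaw": 0,"fingers": 0},{"x": 0,"y": 0.0,"z": -0.13,"yaw": 0,"fingers": 0},{"x": 0,"y": 0,"z": -0.13,"yaw": 0,"fingers": 0}]'

```text
time: 9.85
eef_pos: [0.6218, 0.31, 0.2561]
tcp_rot: [0.191, 0.982, 0.004, 0.007]
contact_force: [0.3, 0.7, 1.7]
opening: 1.001
finger_force: 0.0
```

Request:
move_arm --plan '[{"x": 0.047,"y": -0.016,"z": 0,"yaw": 0,"fingers": 0},{"x": 0.094,"y": -0.032,"z": 0,"yaw": 0,"fingers": 0},{"x": 0.141,"y": -0.048,"z": 0,"yaw": 0,"fingers": 0},{"x": 0.188,"y": -0.064,"z": 0,"yaw": 0,"fingers": 0},{"x": 0.233,"y": -0.079,"z": 0,"yaw": 0,"fingers": 0}]'

```text
time: 10.35
eef_pos: [0.3701, 0.3225, 0.2446]
tcp_rot: [0.191, 0.982, -0.0, -0.0]
contact_force: [0.4, 0.5, 1.6]
opening: 1.005
finger_force: 0.0
```

Request:
move_arm --plan '[{"x": 0,"y": 0,"z": 0.05,"yaw": 0,"fingers": 0},{"x": 0,"y": 0,"z": 0.1,"yaw": 0,"fingers": 0},{"x": 0,"y": 0,"z": 0.1,"yaw": 0,"fingers": 0},{"x": 0,"y": 0,"z": 0.1,"yaw": 0,"fingers": 0}]'

```text
time: 10.75
eef_pos: [0.372, 0.3226, 0.1451]
tcp_rot: [0.191, 0.982, -0.001, -0.001]
contact_force: [-0.0, -0.0, 1.2]
opening: 0.995
finger_force: 0.0
```

Run:
```python
from h import *
plan([(.3725,.3235,.044)])
```

```text
t 10.8 pos [0.372  0.3226 0.1451] phi 1.186 q6 -0.68 F [-0.  -0.   1.2] open 0.995 ff 0.0
[0.372 0.324 0.044] -> x -0.000 y 0.001 z 0.101 yaw 0.000 | n=2.0
```

Request:
move_arm --plan '[{"x": 0,"y": 0.001,"z": 0.04,"yaw": 0,"fingers": 0},{"x": 0,"y": 0.001,"z": 0.08,"yaw": 0,"fingers": 0},{"x": 0,"y": 0.001,"z": 0.1,"yaw": 0,"fingers": 0},{"x": 0,"y": 0.001,"z": 0.1,"yaw": 0,"fingers": 0}]'

```text
time: 11.15
eef_pos: [0.3731, 0.3236, 0.045]
tcp_rot: [0.191, 0.981, -0.001, -0.001]
contact_force: [0.2, 0.2, -0.5]
opening: 0.999
finger_force: 0.0
```

Request:
move_arm --plan '[{"x": 0,"y": 0,"z": 0,"yaw": 0,"fingers": 0.3},{"x": 0,"y": 0,"z": 0,"yaw": 0,"fingers": 0.3},{"x": 0,"y": 0,"z": 0,"yaw": 0,"fingers": 0.3},{"x": 0,"y": 0,"z": 0,"yaw": 0,"fingers": 0.3}]'

```text
time: 11.55
eef_pos: [0.3754, 0.3253, 0.0487]
tcp_rot: [0.191, 0.982, 0.002, 0.003]
contact_force: [1.1, 0.0, 6.8]
opening: 0.769
finger_force: 33.8
```

Request:
move_arm --plan '[{"x": 0,"y": 0,"z": -0.05,"yaw": 0,"fingers": 0.3},{"x": 0,"y": 0,"z": -0.1,"yaw": 0,"fingers": 0.3},{"x": 0,"y": 0,"z": -0.15,"yaw": 0,"fingers": 0.3},{"x": 0,"y": 0,"z": -0.2,"yaw": 0,"fingers": 0.3},{"x": 0,"y": 0,"z": -0.21,"yaw": 0,"fingers": 0.3}]'

```text
time: 12.05
eef_pos: [0.3756, 0.3254, 0.2644]
tcp_rot: [0.191, 0.982, 0.005, 0.006]
contact_force: [0.2, -0.6, -0.0]
opening: 0.766
finger_force: 34.6
```

Request:
move_arm --plan '[{"x": -0.047,"y": 0.016,"z": 0,"yaw": 0,"fingers": 0.3},{"x": -0.094,"y": 0.032,"z": 0,"yaw": 0,"fingers": 0.3},{"x": -0.141,"y": 0.048,"z": 0,"yaw": 0,"fingers": 0.3},{"x": -0.188,"y": 0.064,"z": 0,"yaw": 0,"fingers": 0.3},{"x": -0.233,"y": 0.079,"z": 0,"yaw": 0,"fingers": 0.3}]'

```text
time: 12.55
eef_pos: [0.62, 0.309, 0.2548]
tcp_rot: [0.191, 0.982, -0.0, -0.0]
contact_force: [0.2, -0.0, 0.6]
opening: 0.772
finger_force: 34.5
```

Request:
move_arm --plan '[{"x": 0,"y": 0,"z": 0,"yaw": 0,"fingers": 0.3},{"x": 0,"y": 0,"z": 0,"yaw": 0,"fingers": 0.3},{"x": 0,"y": 0,"z": 0,"yaw": 0,"fingers": 0.3},{"x": 0,"y": 0,"z": 0,"yaw": 0,"fingers": 0.3}]'

```text
time: 12.95
eef_pos: [0.6172, 0.31, 0.2562]
tcp_rot: [0.191, 0.982, 0.0, 0.0]
contact_force: [0.4, 0.2, 0.1]
opening: 0.773
finger_force: 34.5
```

Run:
```python
from h import *
plan([(.618,.309,.148)])
```

```text
t 12.9 pos [0.6172 0.31   0.2562] phi 1.187 q6 -0.87 F [0.4 0.2 0.1] open 0.773 ff 34.5
[0.618 0.309 0.148] -> x -0.001 y -0.001 z 0.108 yaw 0.000 | n=2.2
```

Request:
move_arm --plan '[{"x": 0,"y": 0,"z": 0.03,"yaw": 0,"fingers": 0.3},{"x": 0,"y": 0,"z": 0.05,"yaw": 0,"fingers": 0.3},{"x": 0,"y": 0,"z": 0.07,"yaw": 0,"fingers": 0.3},{"x": 0,"y": 0,"z": 0.08,"yaw": 0,"fingers": 0.3},{"x": 0,"y": 0,"z": 0.085,"yaw": 0,"fingers": 0.3}]'

```text
time: 13.45
eef_pos: [0.6174, 0.3097, 0.17]
tcp_rot: [0.191, 0.982, -0.0, -0.0]
contact_force: [-0.2, -1.2, 2.4]
opening: 0.769
finger_force: 34.8
```

Request:
move_arm --plan '[{"x": 0,"y": 0,"z": 0.005,"yaw": 0,"fingers": 0.3},{"x": 0,"y": 0,"z": 0.01,"yaw": 0,"fingers": 0.3},{"x": 0,"y": 0,"z": 0.015,"yaw": 0,"fingers": 0.3},{"x": 0,"y": 0,"z": 0.02,"yaw": 0,"fingers": 0.3},{"x": 0,"y": 0,"z": 0.025,"yaw": 0,"fingers": 0.3}]'

```text
time: 13.95
eef_pos: [0.6218, 0.3094, 0.1503]
tcp_rot: [0.191, 0.982, 0.001, 0.005]
contact_force: [1.3, -3.4, 21.8]
opening: 0.767
finger_force: 35.1
```

Request:
move_arm --plan '[{"x": 0,"y": 0.0,"z": 0.003,"yaw": 0,"fingers": 0.3},{"x": 0,"y": 0.0,"z": 0.003,"yaw": 0,"fingers": 0.3},{"x": 0,"y": 0.0,"z": 0.003,"yaw": 0,"fingers": 0.3}]'

```text
time: 14.25
eef_pos: [0.6227, 0.3095, 0.1505]
tcp_rot: [0.191, 0.982, 0.001, 0.006]
contact_force: [0.1, -3.7, 19.0]
opening: 0.774
finger_force: 34.7
```

Request:
move_arm --plan '[{"x": 0,"y": 0.0,"z": -0.003,"yaw": 0,"fingers": 0},{"x": 0,"y": 0.0,"z": -0.003,"yaw": 0,"fingers": 0},{"x": 0,"y": 0.0,"z": -0.003,"yaw": 0,"fingers": 0},{"x": 0,"y": 0.0,"z": -0.003,"yaw": 0,"fingers": 0}]'

```text
time: 14.65
eef_pos: [0.6175, 0.3093, 0.1437]
tcp_rot: [0.191, 0.982, -0.001, -0.001]
contact_force: [-1.3, 0.5, 0.4]
opening: 0.998
finger_force: 0.0
```

Request:
move_arm --plan '[{"x": 0,"y": 0.0,"z": -0.03,"yaw": 0,"fingers": 0},{"x": 0,"y": 0.0,"z": -0.08,"yaw": 0,"fingers": 0},{"x": 0,"y": 0.0,"z": -0.13,"yaw": 0,"fingers": 0},{"x": 0,"y": 0,"z": -0.13,"yaw": 0,"fingers": 0}]'

```text
time: 15.05
eef_pos: [0.6217, 0.3109, 0.2857]
tcp_rot: [0.191, 0.982, 0.004, 0.007]
contact_force: [1.0, -0.2, 0.2]
opening: 0.998
finger_force: 0.0
```

Request:
move_arm --plan '[{"x": 0.05,"y": 0,"z": -0.02,"yaw": 0,"fingers": 0},{"x": 0.1,"y": 0.0,"z": -0.02,"yaw": 0,"fingers": 0},{"x": 0.15,"y": 0,"z": -0.02,"yaw": 0,"fingers": 0},{"x": 0.2,"y": 0,"z": -0.02,"yaw": 0,"fingers": 0},{"x": 0.2,"y": 0,"z": -0.02,"yaw": 0,"fingers": 0}]'

```text
time: 15.55
eef_pos: [0.4282, 0.3864, 0.2946]
tcp_rot: [0.189, 0.982, -0.0, -0.001]
contact_force: [0.7, -0.1, 1.0]
opening: 1.0
finger_force: 0.0
```

Run:
```python
from h import *
plan([])
t=snap('top','t4.png');s=snap('scene','s4.png')
a=cv2.resize(cv2.imread('pics/s4.png')[200:350,400:520],None,fx=3.3,fy=3.3);b=cv2.resize(cv2.imread('pics/t4.png')[170:320,100:220],None,fx=3.3,fy=3.3)
cv2.imwrite('pics/g4.png',np.hstack([a,b]))
for z in (.182,.152):print(proj('scene',(.6185,.31,z)),proj('top',(.6185,.31,z)))
for o in tools(t):print(o)
```

```text
t 15.6 pos [0.4282 0.3864 0.2946] phi 1.191 q6 -0.63 F [ 0.7 -0.1  1. ] open 1.000 ff 0.0
[[457.01648734 278.30857081]] [[152.43064177 220.61618403]]
[[453.51439166 284.60405226]] [[156.80583306 223.50255686]]
('wood', 145, array([ 0.5825, -0.3199]), 0.162, -0.201, array([ 0.5475, -0.313 ], dtype=float32), 0.022, 0.022)
('metal', 18, array([ 0.5839, -0.3983]), 0.151, -0.19, array([ 0.5516, -0.3956], dtype=float32), 0.019, 0.034)
('metal', 16, array([ 0.5757, -0.2414]), 0.152, 0.066, array([ 0.5431, -0.2488], dtype=float32), 0.034, 0.015)
('wood', 145, array([ 0.3901, -0.3795]), 0.162, 0.205, array([ 0.3592, -0.3857], dtype=float32), 0.026, 0.017)
('metal', 15, array([ 0.3879, -0.1912]), 0.149, -2.952, array([ 0.4183, -0.1834], dtype=float32), 0.016, 0.027)
```

View pics/g4.png

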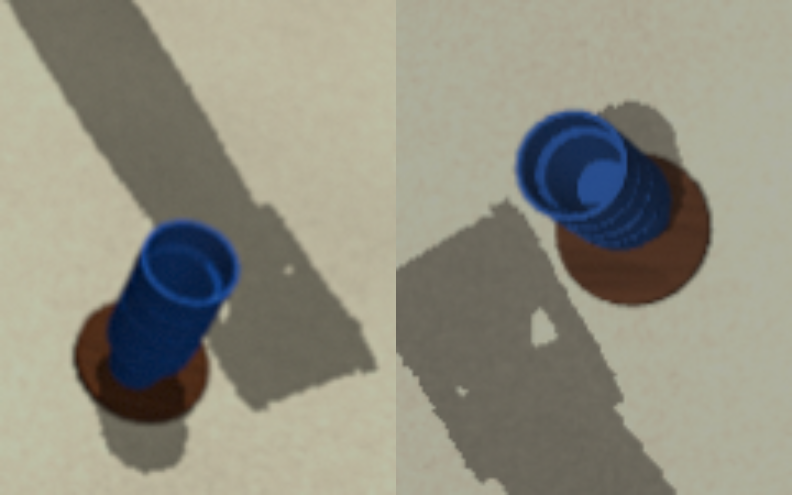

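The stack stands straight: its top rim is at top (153,220) and scene (457.6,280), which matches a fully seated rim at z = 0.182. Next, a close look at the tools.

Run:
```python
import cv2,numpy as np
t=cv2.imread('pics/t4.png')[210:390,380:520];s=cv2.imread('pics/s4.png')[180:290,160:290]
a=cv2.resize(t,None,fx=3.3,fy=3.3,interpolation=cv2.INTER_CUBIC);b=cv2.resize(s,None,fx=2.5,fy=2.5,interpolation=cv2.INTER_CUBIC)
o=np.zeros((600,800,3),np.uint8);o[:a.shape[0],:a.shape[1]]=a;o[:b.shape[0],470:470+b.shape[1]]=b;cv2.imwrite('pics/g5.png',o)
```

```text
(no output)
```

View pics/g5.png

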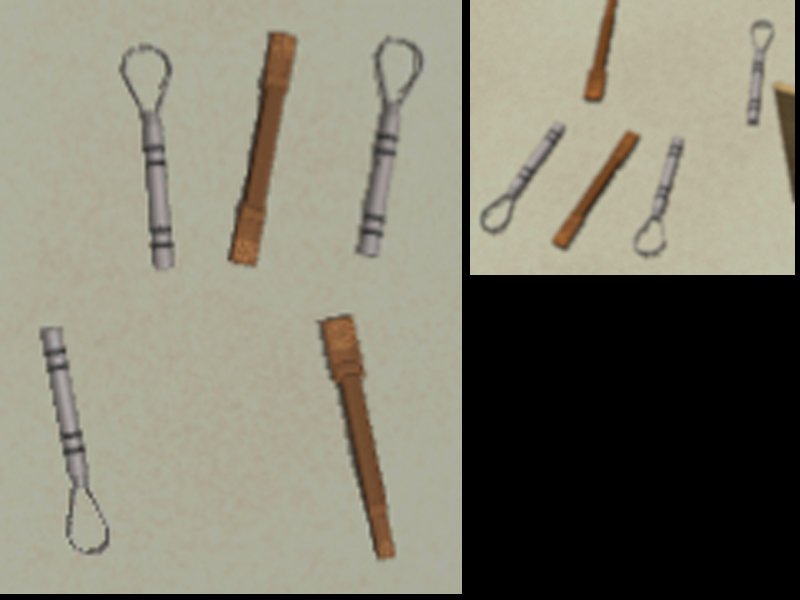

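Metal butts and loop tips in the crop: M1 (163,267)→(146,44), M2 (368,253)→(400,40), M3 (51,328)→(88,552). Wooden ends: W1 (243,264)–(283,34), W2 (385,558)–(338,318).

Run:
```python
from h import *
np.set_printoptions(precision=4,suppress=True)
T=lambda p:((p[0]+.5)/3.3-.5+380,(p[1]+.5)/3.3-.5+210)
S=lambda p:((p[0]-469.5)/2.5-.5+160,(p[1]+.5)/2.5-.5+180)
for n,a,b in(('M1',(163,267),(146,44)),('W1',(243,264),(283,34)),('M2',(368,253),(400,40)),('M3',(51,328),(88,552)),('W2',(385,558),(338,318))):
    A=onz('top',T(a),.008);B=onz('top',T(b),.008);d=B-A;L=np.linalg.norm(d);g=A+d*(.059/.15 if n[0]=='M' else .5)
    print(n,'L %.3f ang %.3f'%(L,np.arctan2(d[1],d[0])),'grasp',g[:2],'r %.3f'%np.hypot(*g[:2]))
for a,b in(((163,267),(677,140)),((243,264),(632,133)),((368,253),(560,126)),((51,328),(754,122))):print(*tri(S(b),T(a)))
Bc=np.array([.484,.027]);c,s=np.cos(-.1125),np.sin(-.1125)
for n,u,v in(('W1',0,.033),('W2',0,.073),('M1',0,-.033),('M3',0,-.073),('M2',0,-.053)):print(n,Bc+[c*u-s*v,s*u+c*v])
plan([])
```

```text
M1 L 0.150 ang 0.058 grasp [ 0.5601 -0.2474] r 0.612
W1 L 0.159 ang -0.197 grasp [ 0.5811 -0.3198] r 0.663
M2 L 0.147 ang -0.183 grasp [ 0.568 -0.399] r 0.694
M3 L 0.147 ang -2.985 grasp [ 0.4031 -0.185 ] r 0.443
W2 L 0.159 ang 0.171 grasp [ 0.3896 -0.3805] r 0.545
[ 0.5011 -0.2515  0.0064] 0.0005988279106538532
[ 0.5033 -0.3044  0.0074] 0.00011184402371557038
[ 0.5111 -0.3884  0.0068] 0.0008941739030841842
[ 0.4599 -0.1742  0.0082] 0.0035084042553526753
W1 [0.4877 0.0598]
W2 [0.4922 0.0995]
M1 [ 0.4803 -0.0058]
M3 [ 0.4758 -0.0455]
M2 [ 0.4781 -0.0257]
t 15.7 pos [0.4318 0.3851 0.2949] phi 1.189 q6 -0.64 F [-1.2 -0.9  0.1] open 1.000 ff 0.0
```

```bash
sed -i "s/best=min(c,key=lambda a:abs(q-a))/best=min(c,key=lambda a:abs(phi-a))/" h.py
cat >> h.py <<'E'
def place(u,v,z):
    c,s=np.cos(-.1125),np.sin(-.1125);return (.484+c*u-s*v,.027+s*u+c*v,z,1.458)
def chain(g,ang,u,v,start=None):
    p=place(u,v,.03)
    plan([(g[0],g[1],.10,ang+np.pi/2),(g[0],g[1],.003),(g[0],g[1],.15),(.46,-.20,.15,1.458),(p[0],p[1],.15),(p[0],p[1],.028)],start)
E
python3 - <<'E'
from h import *
plan([(.45,.03,.30,1.629),(.5601,-.2474,.12),(.5601,-.2474,.003)])
E
```

```text
t 15.7 pos [0.4318 0.3851 0.2949] phi 1.189 q6 -0.64 F [-1.2 -0.9  0.1] open 1.000 ff 0.0
[0.45  0.03  0.3   1.629] -> x -0.149 y -0.323 z -0.005 yaw -0.440 | n=7.1
[ 0.56  -0.247  0.12 ] -> x -0.094 y -0.283 z 0.180 yaw 0.000 | n=7.0
[ 0.56  -0.247  0.003] -> x 0.000 y 0.000 z 0.117 yaw 0.000 | n=2.3
```

Request:
move_arm --plan '[{"x": -0.02,"y": -0.045,"z": -0.005,"yaw": 0,"fingers": 0.3},{"x": -0.04,"y": -0.09,"z": -0.005,"yaw": 0,"fingers": 0.5},{"x": -0.06,"y": -0.135,"z": -0.005,"yaw": 0,"fingers": 0.5},{"x": -0.075,"y": -0.162,"z": -0.005,"yaw": 0,"fingers": 0.5}]'

```text
time: 16.05
eef_pos: [0.4426, 0.2029, 0.3]
tcp_rot: [0.193, 0.981, -0.001, 0.0]
contact_force: [0.4, -0.8, -0.1]
opening: 0.5
finger_force: 0.0
```

Request:
move_arm --plan '[{"x": -0.02,"y": -0.045,"z": 0,"yaw": -0.12,"fingers": 0.5},{"x": -0.04,"y": -0.09,"z": 0,"yaw": -0.24,"fingers": 0.5},{"x": -0.06,"y": -0.135,"z": 0,"yaw": -0.36,"fingers": 0.5},{"x": -0.074,"y": -0.161,"z": 0,"yaw": -0.44,"fingers": 0.5}]'

```text
time: 16.45
eef_pos: [0.4503, 0.0256, 0.3002]
tcp_rot: [-0.028, 1.0, -0.0, 0.0]
contact_force: [0.6, 0.4, 0.8]
opening: 0.501
finger_force: 0.0
```

Request:
move_arm --plan '[{"x": -0.015,"y": -0.045,"z": 0,"yaw": 0,"fingers": 0.5},{"x": -0.03,"y": -0.09,"z": 0,"yaw": 0,"fingers": 0.5},{"x": -0.045,"y": -0.135,"z": 0,"yaw": 0,"fingers": 0.5},{"x": -0.047,"y": -0.142,"z": 0,"yaw": 0,"fingers": 0.5}]'

```text
time: 16.85
eef_pos: [0.5058, -0.1158, 0.2995]
tcp_rot: [-0.024, 1.0, -0.001, -0.001]
contact_force: [-0.5, -0.4, 0.1]
opening: 0.499
finger_force: 0.0
```

Request:
move_arm --plan '[{"x": -0.013,"y": -0.04,"z": 0.02,"yaw": 0,"fingers": 0.5},{"x": -0.025,"y": -0.08,"z": 0.04,"yaw": 0,"fingers": 0.5},{"x": -0.038,"y": -0.12,"z": 0.06,"yaw": 0,"fingers": 0.5},{"x": -0.047,"y": -0.141,"z": 0.1,"yaw": 0,"fingers": 0.5},{"x": -0.047,"y": -0.141,"z": 0.15,"yaw": 0,"fingers": 0.5}]'

```text
time: 17.35
eef_pos: [0.5615, -0.253, 0.151]
tcp_rot: [-0.026, 1.0, -0.002, 0.003]
contact_force: [0.9, -0.3, -1.2]
opening: 0.5
finger_force: 0.0
```

Run:
```python
from h import *
chain((.5601,-.2474),.058,-.016,-.034)
```

```text
t 17.4 pos [ 0.5615 -0.253   0.151 ] phi 1.622 q6 -2.21 F [ 0.9 -0.3 -1.2] open 0.500 ff 0.0
[ 0.56  -0.247  0.1    1.629] -> x 0.001 y 0.006 z 0.051 yaw -0.007 | n=1.0
[ 0.56  -0.247  0.003] -> x 0.000 y 0.000 z 0.097 yaw 0.000 | n=1.9
[ 0.56  -0.247  0.15 ] -> x 0.000 y 0.000 z -0.147 yaw 0.000 | n=2.9
[ 0.46  -0.2    0.15   1.458] -> x 0.097 y 0.053 z -0.000 yaw 0.171 | n=2.2
[ 0.464 -0.005  0.15 ] -> x 0.018 y 0.194 z -0.000 yaw 0.000 | n=3.9
[ 0.464 -0.005  0.028] -> x 0.000 y 0.000 z 0.122 yaw 0.000 | n=2.4
```

Request:
move_arm --plan '[{"x": 0,"y": 0,"z": 0.04,"yaw": 0,"fingers": 0.5},{"x": 0,"y": 0,"z": 0.08,"yaw": 0,"fingers": 0.5},{"x": 0,"y": 0,"z": 0.1,"yaw": 0,"fingers": 0.5},{"x": 0,"y": 0,"z": 0.1,"yaw": 0,"fingers": 0.5},{"x": 0,"y": 0,"z": 0.1,"yaw": 0,"fingers": 0.5}]'

```text
time: 17.85
eef_pos: [0.5595, -0.2487, 0.0503]
tcp_rot: [-0.027, 1.0, 0.0, -0.0]
contact_force: [-0.5, 1.4, 1.2]
opening: 0.498
finger_force: 0.0
```

Run:
```python
from h import *
chain((.5601,-.2474),.058,-.016,-.034)
for o in tools(snap('top','t5.png')):print(o)
```

```text
t 17.9 pos [ 0.5595 -0.2487  0.0503] phi 1.625 q6 -2.21 F [-0.5  1.4  1.2] open 0.498 ff 0.0
[ 0.56  -0.247  0.1    1.629] -> x -0.001 y 0.001 z -0.050 yaw -0.003 | n=1.0
[ 0.56  -0.247  0.003] -> x 0.000 y 0.000 z 0.097 yaw 0.000 | n=1.9
[ 0.56  -0.247  0.15 ] -> x 0.000 y 0.000 z -0.147 yaw 0.000 | n=2.9
[ 0.46  -0.2    0.15   1.458] -> x 0.097 y 0.053 z -0.000 yaw 0.171 | n=2.2
[ 0.464 -0.005  0.15 ] -> x 0.018 y 0.194 z -0.000 yaw 0.000 | n=3.9
[ 0.464 -0.005  0.028] -> x 0.000 y 0.000 z 0.122 yaw 0.000 | n=2.4Traceback (most recent call last):
  File "<stdin>", line 3, in <module>
  File "h.py", line 34, in tools
    W=np.array([onz('top',(x+x0,y+y0),z)[:2] for x,y in zip(xs,ys)]);t=(W-P[:2])@a/L;v=(W-P[:2])@np.array([-a[1],a[0]])
                ~~~^^^^^^^^^^^^^^^^^^^^^
  File "h.py", line 10, in onz
    o,d=ray(n,uv);return o+d*(z-o[2])/d[2]
        ~~~^^^^^^
  File "h.py", line 6, in ray
    m=ctrl.camera_model(n);K=np.array(m['intrinsics'],float);D=np.array(m['distortion'],float);T=np.array(m['cam_to_world'])
ValueError: time passes only in moves, steps and waits
```

Request:
move_arm --plan '[{"x": 0,"y": 0.001,"z": 0.025,"yaw": 0,"fingers": 0.5},{"x": 0,"y": 0.001,"z": 0.045,"yaw": 0,"fingers": 0.5},{"x": 0,"y": 0.001,"z": 0.046,"yaw": 0,"fingers": 0.5}]'

```text
time: 18.2
eef_pos: [0.5588, -0.2469, 0.0039]
tcp_rot: [-0.028, 1.0, 0.0, -0.001]
contact_force: [-0.4, -0.2, 0.3]
opening: 0.499
finger_force: 0.0
```

Request:
move_arm --plan '[{"x": 0,"y": 0,"z": 0,"yaw": 0,"fingers": 0.95},{"x": 0,"y": 0,"z": 0,"yaw": 0,"fingers": 0.95},{"x": 0,"y": 0,"z": 0,"yaw": 0,"fingers": 0.95},{"x": 0,"y": 0,"z": 0,"yaw": 0,"fingers": 0.95}]' --force 40

```text
time: 18.6
eef_pos: [0.5609, -0.2482, 0.0068]
tcp_rot: [-0.028, 1.0, -0.001, 0.002]
contact_force: [-0.7, 0.3, 5.9]
opening: 0.134
finger_force: 41.7
```

Request:
move_arm --plan '[{"x": 0,"y": 0,"z": -0.04,"yaw": 0,"fingers": 0.95},{"x": 0,"y": 0,"z": -0.08,"yaw": 0,"fingers": 0.95},{"x": 0,"y": 0,"z": -0.12,"yaw": 0,"fingers": 0.95},{"x": 0,"y": 0,"z": -0.146,"yaw": 0,"fingers": 0.95}]'

```text
time: 19.0
eef_pos: [0.5602, -0.2477, 0.1541]
tcp_rot: [-0.028, 1.0, -0.001, 0.002]
contact_force: [0.5, -0.5, 0.1]
opening: 0.135
finger_force: 40.9
```

Request:
move_arm --plan '[{"x": 0.032,"y": 0.018,"z": 0,"yaw": 0,"fingers": 0.95},{"x": 0.065,"y": 0.036,"z": 0,"yaw": 0,"fingers": 0.95},{"x": 0.097,"y": 0.053,"z": 0,"yaw": 0.1,"fingers": 0.95},{"x": 0.097,"y": 0.053,"z": 0,"yaw": 0.171,"fingers": 0.95}]'

```text
time: 19.4
eef_pos: [0.455, -0.1964, 0.1482]
tcp_rot: [0.059, 0.998, 0.002, -0.003]
contact_force: [0.5, -0.7, -0.6]
opening: 0.135
finger_force: 40.9
```

```bash
sed -i 's/ctrl.camera_model(n)/cm(n)/; s/^from plant import ctrl/from plant import ctrl\nimport functools\n@functools.lru_cache\ndef cm(n):return ctrl.camera_model(n)/' h.py
python3 - <<'E'
from h import *
p=place(-.016,-.034,.03);plan([(p[0],p[1],.15,1.458),(p[0],p[1],.028)])
for o in tools(snap('top','t6.png')):print(o)
E
```

```text
t 19.4 pos [ 0.455  -0.1964  0.1482] phi 1.452 q6 -2.06 F [ 0.5 -0.7 -0.6] open 0.135 ff 40.9
[ 0.464 -0.005  0.15   1.458] -> x 0.013 y 0.191 z -0.002 yaw -0.006 | n=3.8
[ 0.464 -0.005  0.028] -> x 0.000 y 0.000 z 0.122 yaw 0.000 | n=2.4
('metal', 69, array([ 0.4667, -0.2561]), 0.377, -1.885, array([ 0.5167, -0.2378], dtype=float32), 0.218, 0.271)
('metal', 18, array([ 0.5839, -0.3983]), 0.15, -0.188, array([ 0.5497, -0.3951], dtype=float32), 0.019, 0.034)
```

Request:
move_arm --plan '[{"x": 0.005,"y": 0.048,"z": 0,"yaw": 0,"fingers": 0.95},{"x": 0.01,"y": 0.096,"z": 0,"yaw": 0,"fingers": 0.95},{"x": 0.014,"y": 0.144,"z": 0,"yaw": 0,"fingers": 0.95},{"x": 0.018,"y": 0.193,"z": 0,"yaw": 0,"fingers": 0.95},{"x": 0.018,"y": 0.193,"z": 0,"yaw": 0,"fingers": 0.95}]'

```text
time: 19.95
eef_pos: [0.4637, -0.0009, 0.1505]
tcp_rot: [0.054, 0.999, 0.001, 0.0]
contact_force: [-0.4, -0.5, -1.0]
opening: 0.131
finger_force: 40.9
```

Request:
move_arm --plan '[{"x": 0,"y": 0,"z": 0.03,"yaw": 0,"fingers": 0.95},{"x": 0,"y": 0,"z": 0.06,"yaw": 0,"fingers": 0.95},{"x": 0,"y": 0,"z": 0.06,"yaw": 0,"fingers": 0.95},{"x": 0,"y": 0,"z": 0.06,"yaw": 0,"fingers": 0.95}]'

```text
time: 20.35
eef_pos: [0.4641, -0.0062, 0.0905]
tcp_rot: [0.058, 0.998, 0.0, -0.0]
contact_force: [-0.1, 0.2, 0.7]
opening: 0.134
finger_force: 40.9
```

Run:
```python
from h import *
p=place(-.016,-.034,.03);plan([(p[0],p[1],.026,1.458)])
s=snap('scene','s7.png');t=snap('top','t7.png')
a=cv2.resize(cv2.imread('pics/s7.png')[190:300,270:400],None,fx=3,fy=3);b=cv2.resize(cv2.imread('pics/t7.png')[220:370,235:368],None,fx=3,fy=3)
o=np.zeros((450,790,3),np.uint8);o[:330,:390]=a;o[:,390:789]=b;cv2.imwrite('pics/g7.png',o)
```

```text
t 20.4 pos [ 0.4641 -0.0062  0.0905] phi 1.455 q6 -1.69 F [-0.1  0.2  0.7] open 0.134 ff 40.9
[ 0.464 -0.005  0.026  1.458] -> x -0.000 y 0.001 z 0.064 yaw -0.003 | n=1.3
```

View pics/g7.png

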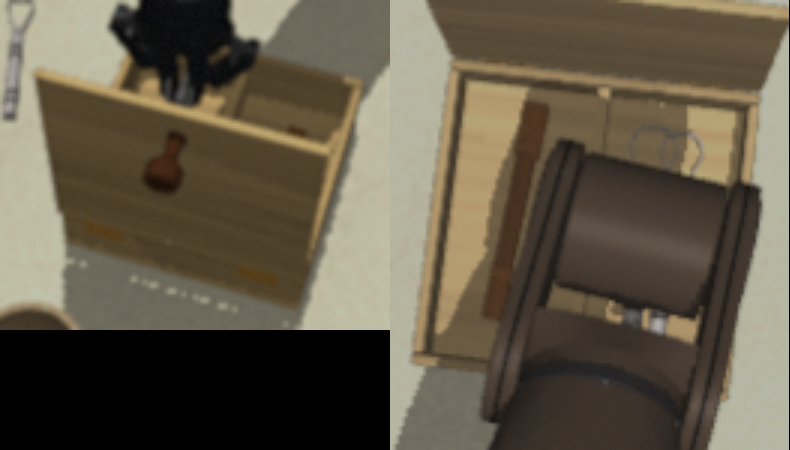

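The held tool sits between the divider and the resident metal tool (loops at about (650,148) and (686,153) in the crop). Lower and release.

Request:
move_arm --plan '[{"x": 0,"y": 0.001,"z": 0.02,"yaw": 0,"fingers": 0.95},{"x": 0,"y": 0.001,"z": 0.04,"yaw": 0,"fingers": 0.95},{"x": 0,"y": 0.001,"z": 0.055,"yaw": 0,"fingers": 0.95},{"x": 0,"y": 0.001,"z": 0.064,"yaw": 0,"fingers": 0.95},{"x": 0,"y": 0.001,"z": 0.064,"yaw": 0,"fingers": 0.95}]'

```text
time: 20.95
eef_pos: [0.4642, -0.005, 0.0264]
tcp_rot: [0.058, 0.998, 0.0, -0.0]
contact_force: [-0.1, 0.7, -0.3]
opening: 0.134
finger_force: 40.9
```

Request:
move_arm --plan '[{"x": 0,"y": 0,"z": 0,"yaw": 0,"fingers": 0.75},{"x": 0,"y": 0,"z": 0,"yaw": 0,"fingers": 0.75},{"x": 0,"y": 0,"z": 0,"yaw": 0,"fingers": 0.75}]'

```text
time: 21.25
eef_pos: [0.465, -0.005, 0.0275]
tcp_rot: [0.058, 0.998, -0.0, 0.001]
contact_force: [0.4, 0.3, -0.1]
opening: 0.247
finger_force: 0.0
```

Request:
move_arm --plan '[{"x": 0,"y": 0,"z": -0.03,"yaw": 0,"fingers": 0.75},{"x": 0,"y": 0,"z": -0.07,"yaw": 0,"fingers": 0.75},{"x": 0,"y": 0,"z": -0.12,"yaw": 0,"fingers": 0.75},{"x": 0,"y": 0,"z": -0.12,"yaw": 0,"fingers": 0.6}]'

```text
time: 21.65
eef_pos: [0.4693, -0.0058, 0.1548]
tcp_rot: [0.058, 0.998, -0.001, 0.008]
contact_force: [0.9, -0.2, 0.5]
opening: 0.393
finger_force: 0.0
```

Run:
```python
from h import *
chain((.4031,-.185),-2.985,.016,-.073)
for o in tools(snap('top','t8.png')):print(o)
```

```text
t 21.6 pos [ 0.4693 -0.0058  0.1548] phi 1.455 q6 -1.68 F [ 0.9 -0.2  0.5] open 0.393 ff 0.0
[ 0.403 -0.185  0.1   -1.414] -> x 0.045 y -0.186 z 0.055 yaw -0.272 | n=4.0
[ 0.403 -0.185  0.003] -> x 0.000 y 0.000 z 0.097 yaw 0.000 | n=1.9
[ 0.403 -0.185  0.15 ] -> x 0.000 y 0.000 z -0.147 yaw 0.000 | n=2.9
[ 0.46  -0.2    0.15   1.458] -> x -0.054 y -0.024 z -0.000 yaw 0.269 | n=1.8
[ 0.492 -0.047  0.15 ] -> x -0.014 y 0.155 z -0.000 yaw 0.000 | n=3.1
[ 0.492 -0.047  0.028] -> x 0.000 y 0.000 z 0.122 yaw 0.000 | n=2.4
('wood', 144, array([ 0.5819, -0.3198]), 0.163, -0.204, array([ 0.5467, -0.3128], dtype=float32), 0.022, 0.022)
('metal', 18, array([ 0.5839, -0.3983]), 0.151, -0.193, array([ 0.5515, -0.3956], dtype=float32), 0.019, 0.034)
('wood', 144, array([ 0.3898, -0.3801]), 0.162, 0.203, array([ 0.3587, -0.3858], dtype=float32), 0.027, 0.017)
('metal', 16, array([ 0.3879, -0.1912]), 0.149, -2.952, array([ 0.4183, -0.1834], dtype=float32), 0.016, 0.027)
```

Request:
move_arm --plan '[{"x": 0.01,"y": -0.047,"z": 0,"yaw": -0.08,"fingers": 0.5},{"x": 0.02,"y": -0.094,"z": 0,"yaw": -0.16,"fingers": 0.5},{"x": 0.03,"y": -0.14,"z": 0,"yaw": -0.27,"fingers": 0.5},{"x": 0.04,"y": -0.187,"z": 0.02,"yaw": -0.27,"fingers": 0.5},{"x": 0.04,"y": -0.187,"z": 0.05,"yaw": -0.27,"fingers": 0.5}]'

```text
time: 22.2
eef_pos: [0.4028, -0.1912, 0.0976]
tcp_rot: [-0.074, 0.997, -0.003, 0.002]
contact_force: [0.7, 0.1, -0.4]
opening: 0.5
finger_force: 0.0
```

Request:
move_arm --plan '[{"x": 0,"y": 0,"z": 0.03,"yaw": 0,"fingers": 0.5},{"x": 0,"y": 0,"z": 0.05,"yaw": 0,"fingers": 0.5},{"x": 0,"y": 0,"z": 0.05,"yaw": 0,"fingers": 0.5},{"x": 0,"y": 0,"z": 0.05,"yaw": 0,"fingers": 0.5}]'

```text
time: 22.6
eef_pos: [0.4023, -0.1855, 0.0459]
tcp_rot: [-0.077, 0.997, 0.001, -0.001]
contact_force: [0.3, 0.6, 0.7]
opening: 0.503
finger_force: 0.0
```

Run:
```python
from h import *
chain((.4031,-.186),-2.97,.016,-.073)
```

```text
t 22.6 pos [ 0.4023 -0.1855  0.0459] phi 1.725 q6 -2.39 F [0.3 0.6 0.7] open 0.503 ff 0.0
[ 0.403 -0.186  0.1   -1.399] -> x -0.001 y -0.001 z -0.054 yaw -0.017 | n=1.1
[ 0.403 -0.186  0.003] -> x 0.000 y 0.000 z 0.097 yaw 0.000 | n=1.9
[ 0.403 -0.186  0.15 ] -> x 0.000 y 0.000 z -0.147 yaw 0.000 | n=2.9
[ 0.46  -0.2    0.15   1.458] -> x -0.054 y -0.024 z -0.000 yaw 0.284 | n=1.9
[ 0.492 -0.047  0.15 ] -> x -0.014 y 0.155 z -0.000 yaw 0.000 | n=3.1
[ 0.492 -0.047  0.028] -> x 0.000 y 0.000 z 0.122 yaw 0.000 | n=2.4
```

Request:
move_arm --plan '[{"x": 0,"y": 0,"z": 0.025,"yaw": 0,"fingers": 0.5},{"x": 0,"y": 0,"z": 0.04,"yaw": 0,"fingers": 0.5},{"x": 0,"y": 0,"z": 0.04,"yaw": 0,"fingers": 0.5}]'

```text
time: 22.9
eef_pos: [0.4023, -0.1853, 0.0059]
tcp_rot: [-0.077, 0.997, 0.001, -0.001]
contact_force: [-0.1, -0.6, -0.4]
opening: 0.5
finger_force: 0.0
```

Request:
move_arm --plan '[{"x": 0,"y": 0,"z": 0,"yaw": 0,"fingers": 0.95},{"x": 0,"y": 0,"z": 0,"yaw": 0,"fingers": 0.95},{"x": 0,"y": 0,"z": 0,"yaw": 0,"fingers": 0.95},{"x": 0,"y": 0,"z": 0,"yaw": 0,"fingers": 0.95}]' --force 40

```text
time: 23.3
eef_pos: [0.404, -0.1868, 0.0081]
tcp_rot: [-0.077, 0.997, -0.001, 0.001]
contact_force: [-0.1, 0.4, 6.8]
opening: 0.133
finger_force: 40.2
```

Request:
move_arm --plan '[{"x": 0,"y": 0,"z": -0.04,"yaw": 0,"fingers": 0.95},{"x": 0,"y": 0,"z": -0.08,"yaw": 0,"fingers": 0.95},{"x": 0,"y": 0,"z": -0.12,"yaw": 0,"fingers": 0.95},{"x": 0,"y": 0,"z": -0.145,"yaw": 0,"fingers": 0.95}]'

```text
time: 23.7
eef_pos: [0.4037, -0.1866, 0.1549]
tcp_rot: [-0.077, 0.997, -0.002, 0.002]
contact_force: [0.9, -0.2, -0.1]
opening: 0.131
finger_force: 39.4
```

Request:
move_arm --plan '[{"x": -0.027,"y": 0.031,"z": 0,"yaw": 0.09,"fingers": 0.95},{"x": -0.055,"y": 0.062,"z": 0,"yaw": 0.18,"fingers": 0.95},{"x": -0.082,"y": 0.093,"z": 0,"yaw": 0.27,"fingers": 0.95},{"x": -0.109,"y": 0.124,"z": 0,"yaw": 0.27,"fingers": 0.95},{"x": -0.109,"y": 0.124,"z": 0,"yaw": 0.27,"fingers": 0.95}]'

```text
time: 24.2
eef_pos: [0.4928, -0.0433, 0.1517]
tcp_rot: [0.055, 0.998, 0.0, 0.001]
contact_force: [0.1, -0.6, -0.3]
opening: 0.138
finger_force: 39.5
```

Request:
move_arm --plan '[{"x": 0,"y": 0,"z": 0.03,"yaw": 0,"fingers": 0.95},{"x": 0,"y": 0,"z": 0.06,"yaw": 0,"fingers": 0.95},{"x": 0,"y": 0,"z": 0.06,"yaw": 0,"fingers": 0.95},{"x": 0,"y": 0,"z": 0.06,"yaw": 0,"fingers": 0.95}]'

```text
time: 24.6
eef_pos: [0.4908, -0.0469, 0.0913]
tcp_rot: [0.058, 0.998, 0.0, -0.001]
contact_force: [-0.3, -0.4, 0.3]
opening: 0.136
finger_force: 39.5
```

Run:
```python
from h import *
p=place(.016,-.073,.03);plan([(p[0],p[1],.026,1.458)])
```

```text
t 24.6 pos [ 0.4908 -0.0469  0.0913] phi 1.455 q6 -1.76 F [-0.3 -0.4  0.3] open 0.136 ff 39.5
[ 0.492 -0.047  0.026  1.458] -> x -0.001 y -0.000 z 0.065 yaw -0.003 | n=1.3
```

Request:
move_arm --plan '[{"x": 0,"y": 0,"z": 0.02,"yaw": 0,"fingers": 0.95},{"x": 0,"y": 0,"z": 0.04,"yaw": 0,"fingers": 0.95},{"x": 0,"y": 0,"z": 0.055,"yaw": 0,"fingers": 0.95},{"x": 0,"y": 0,"z": 0.064,"yaw": 0,"fingers": 0.95},{"x": 0,"y": 0,"z": 0.064,"yaw": 0,"fingers": 0.95}]'

```text
time: 25.1
eef_pos: [0.4915, -0.047, 0.0276]
tcp_rot: [0.058, 0.998, -0.0, 0.0]
contact_force: [0.2, 0.3, -1.0]
opening: 0.134
finger_force: 39.5
```

Request:
move_arm --plan '[{"x": 0,"y": 0,"z": 0,"yaw": 0,"fingers": 0.76},{"x": 0,"y": 0,"z": 0,"yaw": 0,"fingers": 0.76},{"x": 0,"y": 0,"z": 0,"yaw": 0,"fingers": 0.76}]'

```text
time: 25.4
eef_pos: [0.4923, -0.0469, 0.0285]
tcp_rot: [0.058, 0.998, -0.0, 0.001]
contact_force: [0.7, -0.7, -0.7]
opening: 0.237
finger_force: 0.0
```

Request:
move_arm --plan '[{"x": 0,"y": 0,"z": -0.03,"yaw": 0,"fingers": 0.76},{"x": 0,"y": 0,"z": -0.07,"yaw": 0,"fingers": 0.76},{"x": 0,"y": 0,"z": -0.12,"yaw": 0,"fingers": 0.76},{"x": 0,"y": 0,"z": -0.12,"yaw": 0,"fingers": 0.6}]'

```text
time: 25.8
eef_pos: [0.4965, -0.0481, 0.156]
tcp_rot: [0.058, 0.998, -0.002, 0.008]
contact_force: [1.1, -0.1, 0.2]
opening: 0.389
finger_force: 0.0
```

Request:
move_arm --plan '[{"x": -0.015,"y": -0.045,"z": 0,"yaw": 0,"fingers": 0.5},{"x": -0.03,"y": -0.09,"z": 0,"yaw": 0,"fingers": 0.5},{"x": -0.045,"y": -0.13,"z": 0,"yaw": 0,"fingers": 0.5},{"x": -0.058,"y": -0.17,"z": 0,"yaw": 0,"fingers": 0.5}]'

```text
time: 26.2
eef_pos: [0.5298, -0.224, 0.1477]
tcp_rot: [0.058, 0.998, -0.0, 0.001]
contact_force: [0.5, 0.6, 1.0]
opening: 0.503
finger_force: 0.0
```

Run:
```python
from h import *
chain((.568,-.399),-.19,-.016,-.053)
for o in tools(snap('top','t9.png')):print(o)
```

```text
t 26.2 pos [ 0.5298 -0.224   0.1477] phi 1.455 q6 -2.03 F [0.5 0.6 1. ] open 0.503 ff 0.0
[ 0.568 -0.399  0.1    1.381] -> x -0.058 y -0.169 z 0.048 yaw 0.074 | n=3.7
[ 0.568 -0.399  0.003] -> x 0.000 y 0.000 z 0.097 yaw 0.000 | n=1.9
[ 0.568 -0.399  0.15 ] -> x 0.000 y 0.000 z -0.147 yaw 0.000 | n=2.9
[ 0.46  -0.2    0.15   1.458] -> x 0.144 y 0.175 z -0.000 yaw -0.077 | n=4.5
[ 0.462 -0.024  0.15 ] -> x 0.018 y 0.175 z -0.000 yaw 0.000 | n=3.5
[ 0.462 -0.024  0.028] -> x 0.000 y 0.000 z 0.122 yaw 0.000 | n=2.4
('metal', 51, array([ 0.4917, -0.3022]), 0.426, -1.581, array([ 0.4011, -0.3006], dtype=float32), 0.348, 0.338)
```

```bash
cat >> h.py <<'E'
def same(names=('M2','W1','W2')):
    G=dict(M2=(.582,-.4005,-.187),W1=(.5811,-.3198,-.197),W2=(.3896,-.3805,.171))
    s=snap('scene','now.png');r=cv2.cvtColor(cv2.imread('pics/s4.png'),cv2.COLOR_BGR2RGB)
    for n in names:
        x,y,a=G[n];u=np.linspace(-.075,.075,16)
        q=proj('scene',np.stack([x+u*np.cos(a),y+u*np.sin(a),0*u+.008],1)).round().astype(int)
        d=np.abs(s[q[:,1],q[:,0]].astype(int)-r[q[:,1],q[:,0]]).max(1);print(n,d)
E
python3 -c "
from h import *
same()"
```

```text
M2 [14 11  9 12 12 12 11  6  9  9 11 12 15 15 15 12]
W1 [12 11 10 10 10  8  9  9  9 11 10  9 12 10 10 10]
W2 [115 109 114  97  86 102 101 105   2  10  10  10   8   9  10  13]
```

Request:
move_arm --plan '[{"x": -0.015,"y": -0.045,"z": 0,"yaw": 0.074,"fingers": 0.5},{"x": -0.03,"y": -0.09,"z": 0,"yaw": 0.074,"fingers": 0.5},{"x": -0.045,"y": -0.13,"z": 0,"yaw": 0.074,"fingers": 0.5},{"x": -0.058,"y": -0.17,"z": 0.02,"yaw": 0.074,"fingers": 0.5},{"x": -0.058,"y": -0.17,"z": 0.05,"yaw": 0.074,"fingers": 0.5}]'

```text
time: 26.8
eef_pos: [0.5692, -0.4036, 0.1001]
tcp_rot: [0.096, 0.995, -0.003, 0.003]
contact_force: [0.5, -0.3, -1.0]
opening: 0.5
finger_force: 0.0
```

Request:
move_arm --plan '[{"x": 0,"y": 0,"z": 0.03,"yaw": 0,"fingers": 0.5},{"x": 0,"y": 0,"z": 0.05,"yaw": 0,"fingers": 0.5},{"x": 0,"y": 0,"z": 0.05,"yaw": 0,"fingers": 0.5},{"x": 0,"y": 0,"z": 0.05,"yaw": 0,"fingers": 0.5}]'

```text
time: 27.2
eef_pos: [0.5674, -0.397, 0.0474]
tcp_rot: [0.094, 0.996, 0.0, -0.0]
contact_force: [-0.1, 0.1, 0.8]
opening: 0.501
finger_force: 0.0
```

Run:
```python
from h import *
chain((.568,-.399),-.187,-.016,-.053)
same()
```

```text
t 27.2 pos [ 0.5674 -0.397   0.0474] phi 1.382 q6 -2.14 F [-0.1  0.1  0.8] open 0.501 ff 0.0
[ 0.568 -0.399  0.1    1.384] -> x -0.001 y -0.002 z -0.053 yaw -0.002 | n=1.1
[ 0.568 -0.399  0.003] -> x 0.000 y 0.000 z 0.097 yaw 0.000 | n=1.9
[ 0.568 -0.399  0.15 ] -> x 0.000 y 0.000 z -0.147 yaw 0.000 | n=2.9
[ 0.46  -0.2    0.15   1.458] -> x 0.143 y 0.175 z -0.000 yaw -0.074 | n=4.5
[ 0.462 -0.024  0.15 ] -> x 0.018 y 0.175 z -0.000 yaw 0.000 | n=3.5
[ 0.462 -0.024  0.028] -> x 0.000 y 0.000 z 0.122 yaw 0.000 | n=2.4
M2 [ 50  18  39 123 118  10  13  26  26  36  32  38  60  73  72   8]
W1 [11 13  4 49 48 49 50 51 49 48 47 44 32 53 74 69]
W2 [10 11 10 11 11  8  9  9 12 10 11 11  8 10 10 13]
```

Request:
move_arm --plan '[{"x": 0,"y": -0.001,"z": 0.025,"yaw": 0,"fingers": 0.5},{"x": 0,"y": -0.001,"z": 0.041,"yaw": 0,"fingers": 0.5},{"x": 0,"y": -0.001,"z": 0.041,"yaw": 0,"fingers": 0.5}]'

```text
time: 27.55
eef_pos: [0.5659, -0.3973, 0.0043]
tcp_rot: [0.095, 0.996, 0.001, -0.002]
contact_force: [-0.6, 0.4, -0.4]
opening: 0.5
finger_force: 0.0
```

Request:
move_arm --plan '[{"x": 0,"y": 0,"z": 0,"yaw": 0,"fingers": 0.95},{"x": 0,"y": 0,"z": 0,"yaw": 0,"fingers": 0.95},{"x": 0,"y": 0,"z": 0,"yaw": 0,"fingers": 0.95},{"x": 0,"y": 0,"z": 0,"yaw": 0,"fingers": 0.95}]' --force 40

```text
time: 27.95
eef_pos: [0.5679, -0.3995, 0.008]
tcp_rot: [0.095, 0.995, -0.001, 0.001]
contact_force: [0.0, -0.5, 3.7]
opening: 0.135
finger_force: 40.8
```

Request:
move_arm --plan '[{"x": 0,"y": 0,"z": -0.04,"yaw": 0,"fingers": 0.95},{"x": 0,"y": 0,"z": -0.08,"yaw": 0,"fingers": 0.95},{"x": 0,"y": 0,"z": -0.12,"yaw": 0,"fingers": 0.95},{"x": 0,"y": 0,"z": -0.145,"yaw": 0,"fingers": 0.95}]'

```text
time: 28.35
eef_pos: [0.5681, -0.3997, 0.1557]
tcp_rot: [0.095, 0.995, -0.002, 0.002]
contact_force: [0.5, -0.7, -0.5]
opening: 0.131
finger_force: 40.4
```

Request:
move_arm --plan '[{"x": 0.03,"y": 0.037,"z": 0,"yaw": -0.04,"fingers": 0.95},{"x": 0.06,"y": 0.073,"z": 0,"yaw": -0.074,"fingers": 0.95},{"x": 0.09,"y": 0.11,"z": 0,"yaw": -0.074,"fingers": 0.95},{"x": 0.12,"y": 0.147,"z": 0,"yaw": -0.074,"fingers": 0.95},{"x": 0.143,"y": 0.175,"z": 0,"yaw": -0.074,"fingers": 0.95}]'

```text
time: 28.85
eef_pos: [0.458, -0.1975, 0.1509]
tcp_rot: [0.058, 0.998, 0.0, -0.0]
contact_force: [0.4, 0.2, 0.4]
opening: 0.131
finger_force: 40.4
```

Request:
move_arm --plan '[{"x": 0.005,"y": 0.045,"z": 0,"yaw": 0,"fingers": 0.95},{"x": 0.01,"y": 0.09,"z": 0,"yaw": 0,"fingers": 0.95},{"x": 0.015,"y": 0.135,"z": 0,"yaw": 0,"fingers": 0.95},{"x": 0.018,"y": 0.175,"z": 0,"yaw": 0,"fingers": 0.95},{"x": 0.018,"y": 0.175,"z": 0,"yaw": 0,"fingers": 0.95}]'

```text
time: 29.35
eef_pos: [0.4613, -0.02, 0.1513]
tcp_rot: [0.055, 0.998, 0.001, -0.0]
contact_force: [0.3, -0.3, -0.6]
opening: 0.133
finger_force: 40.4
```

Request:
move_arm --plan '[{"x": 0,"y": 0,"z": 0.03,"yaw": 0,"fingers": 0.95},{"x": 0,"y": 0,"z": 0.06,"yaw": 0,"fingers": 0.95},{"x": 0,"y": 0,"z": 0.06,"yaw": 0,"fingers": 0.95},{"x": 0,"y": 0,"z": 0.06,"yaw": 0,"fingers": 0.95}]'

```text
time: 29.75
eef_pos: [0.4618, -0.0244, 0.0914]
tcp_rot: [0.058, 0.998, 0.0, -0.001]
contact_force: [-0.4, 0.1, -0.7]
opening: 0.134
finger_force: 40.4
```

Run:
```python
from h import *
p=place(-.016,-.053,.03);plan([(p[0],p[1],.034,1.458)])
```

```text
t 29.8 pos [ 0.4618 -0.0244  0.0914] phi 1.454 q6 -1.73 F [-0.4  0.1 -0.7] open 0.134 ff 40.4
[ 0.462 -0.024  0.034  1.458] -> x -0.000 y 0.001 z 0.057 yaw -0.004 | n=1.1
```

Request:
move_arm --plan '[{"x": 0,"y": 0,"z": 0.02,"yaw": 0,"fingers": 0.95},{"x": 0,"y": 0,"z": 0.04,"yaw": 0,"fingers": 0.95},{"x": 0,"y": 0,"z": 0.05,"yaw": 0,"fingers": 0.95},{"x": 0,"y": 0,"z": 0.056,"yaw": 0,"fingers": 0.95},{"x": 0,"y": 0,"z": 0.056,"yaw": 0,"fingers": 0.95}]'

```text
time: 30.25
eef_pos: [0.4624, -0.0242, 0.0357]
tcp_rot: [0.058, 0.998, -0.0, 0.0]
contact_force: [0.3, 0.1, 0.2]
opening: 0.134
finger_force: 40.4
```

Request:
move_arm --plan '[{"x": 0,"y": 0,"z": 0,"yaw": 0,"fingers": 0.75},{"x": 0,"y": 0,"z": 0,"yaw": 0,"fingers": 0.75},{"x": 0,"y": 0,"z": 0,"yaw": 0,"fingers": 0.75}]'

```text
time: 30.55
eef_pos: [0.4627, -0.0242, 0.0362]
tcp_rot: [0.058, 0.998, -0.0, 0.001]
contact_force: [0.7, -0.1, -0.3]
opening: 0.245
finger_force: 0.0
```

Request:
move_arm --plan '[{"x": 0,"y": 0,"z": -0.03,"yaw": 0,"fingers": 0.75},{"x": 0,"y": 0,"z": -0.07,"yaw": 0,"fingers": 0.75},{"x": 0,"y": 0,"z": -0.115,"yaw": 0,"fingers": 0.75},{"x": 0,"y": 0,"z": -0.115,"yaw": 0,"fingers": 0.6}]'

```text
time: 30.95
eef_pos: [0.4667, -0.0251, 0.1579]
tcp_rot: [0.058, 0.998, -0.002, 0.007]
contact_force: [1.0, -0.1, -0.6]
opening: 0.392
finger_force: 0.0
```

Run:
```python
from h import *
plan([(.5811,-.3198,.15,1.374)])
same(('W1','W2'))
for o in tools(snap('top','t10.png')):print(o)
```

```text
t 30.9 pos [ 0.4667 -0.0251  0.1579] phi 1.455 q6 -1.73 F [ 1.  -0.1 -0.6] open 0.392 ff 0.0
[ 0.581 -0.32   0.15   1.374] -> x -0.148 y -0.280 z 0.008 yaw 0.081 | n=6.3
W1 [4 3 1 1 3 2 2 1 2 3 3 1 3 3 3 4]
W2 [2 2 1 3 2 2 2 3 3 2 3 2 1 2 3 3]
('wood', 144, array([ 0.5819, -0.3198]), 0.163, -0.205, array([ 0.5467, -0.3128], dtype=float32), 0.022, 0.022)
('wood', 145, array([ 0.3897, -0.3796]), 0.162, 0.203, array([ 0.3587, -0.3858], dtype=float32), 0.026, 0.017)
```

Both wooden tools are where they were. On to W1.

Request:
move_arm --plan '[{"x": -0.02,"y": -0.037,"z": 0,"yaw": 0,"fingers": 0.5},{"x": -0.04,"y": -0.074,"z": 0,"yaw": 0,"fingers": 0.5},{"x": -0.06,"y": -0.11,"z": 0,"yaw": 0,"fingers": 0.5},{"x": -0.076,"y": -0.14,"z": 0,"yaw": 0,"fingers": 0.5}]'

```text
time: 31.45
eef_pos: [0.5208, -0.1732, 0.1481]
tcp_rot: [0.058, 0.998, 0.001, -0.002]
contact_force: [0.3, 0.0, -0.4]
opening: 0.499
finger_force: 0.0
```

Request:
move_arm --plan '[{"x": -0.02,"y": -0.037,"z": 0,"yaw": 0.08,"fingers": 0.5},{"x": -0.04,"y": -0.074,"z": 0,"yaw": 0.08,"fingers": 0.5},{"x": -0.06,"y": -0.11,"z": 0,"yaw": 0.08,"fingers": 0.5},{"x": -0.076,"y": -0.14,"z": 0.03,"yaw": 0.08,"fingers": 0.5},{"x": -0.076,"y": -0.14,"z": 0.06,"yaw": 0.08,"fingers": 0.5}]'

```text
time: 31.95
eef_pos: [0.5814, -0.3239, 0.0887]
tcp_rot: [0.099, 0.995, -0.001, 0.001]
contact_force: [0.3, 0.3, -0.5]
opening: 0.498
finger_force: 0.0
```

Request:
move_arm --plan '[{"x": 0,"y": 0,"z": 0.03,"yaw": 0,"fingers": 0.5},{"x": 0,"y": 0,"z": 0.05,"yaw": 0,"fingers": 0.5},{"x": 0,"y": 0,"z": 0.05,"yaw": 0,"fingers": 0.5},{"x": 0,"y": 0,"z": 0.05,"yaw": 0,"fingers": 0.5}]'

```text
time: 32.35
eef_pos: [0.5798, -0.319, 0.0387]
tcp_rot: [0.098, 0.995, 0.001, -0.001]
contact_force: [-0.1, -0.1, -0.3]
opening: 0.501
finger_force: 0.0
```

Run:
```python
from h import *
chain((.5811,-.3198),-.199,0,.033)
same(('W1','W2'))
```

```text
t 32.4 pos [ 0.5798 -0.319   0.0387] phi 1.375 q6 -2.03 F [-0.1 -0.1 -0.3] open 0.501 ff 0.0
[ 0.581 -0.32   0.1    1.372] -> x -0.001 y -0.001 z -0.061 yaw 0.003 | n=1.2
[ 0.581 -0.32   0.003] -> x 0.000 y 0.000 z 0.097 yaw 0.000 | n=1.9
[ 0.581 -0.32   0.15 ] -> x 0.000 y 0.000 z -0.147 yaw 0.000 | n=2.9
[ 0.46  -0.2    0.15   1.458] -> x 0.142 y 0.093 z -0.000 yaw -0.086 | n=3.4
[0.488 0.06  0.15 ] -> x 0.002 y 0.261 z -0.000 yaw 0.000 | n=5.2
[0.488 0.06  0.028] -> x 0.000 y 0.000 z 0.122 yaw 0.000 | n=2.4
W1 [ 83 121 114 115  96  98  58   5  46  47  46  42  51  52  73  68]
W2 [ 93  89  91  81  78  85  79  85  78  21   5  13   9  89 134 125]
```

Request:
move_arm --plan '[{"x": 0,"y": 0,"z": 0.02,"yaw": 0,"fingers": 0.5},{"x": 0,"y": 0,"z": 0.033,"yaw": 0,"fingers": 0.5},{"x": 0,"y": 0,"z": 0.033,"yaw": 0,"fingers": 0.5}]'

```text
time: 32.7
eef_pos: [0.5796, -0.3188, 0.0059]
tcp_rot: [0.098, 0.995, 0.001, -0.001]
contact_force: [-0.4, 0.5, -0.6]
opening: 0.502
finger_force: 0.0
```

Request:
move_arm --plan '[{"x": 0,"y": 0,"z": 0,"yaw": 0,"fingers": 0.95},{"x": 0,"y": 0,"z": 0,"yaw": 0,"fingers": 0.95},{"x": 0,"y": 0,"z": 0,"yaw": 0,"fingers": 0.95},{"x": 0,"y": 0,"z": 0,"yaw": 0,"fingers": 0.95}]' --force 40

```text
time: 33.1
eef_pos: [0.5814, -0.3202, 0.0087]
tcp_rot: [0.098, 0.995, -0.001, 0.001]
contact_force: [0.3, 0.6, 3.7]
opening: 0.144
finger_force: 39.4
```

Request:
move_arm --plan '[{"x": 0,"y": 0,"z": -0.04,"yaw": 0,"fingers": 0.95},{"x": 0,"y": 0,"z": -0.08,"yaw": 0,"fingers": 0.95},{"x": 0,"y": 0,"z": -0.12,"yaw": 0,"fingers": 0.95},{"x": 0,"y": 0,"z": -0.145,"yaw": 0,"fingers": 0.95}]'

```text
time: 33.5
eef_pos: [0.5818, -0.3205, 0.1564]
tcp_rot: [0.098, 0.995, -0.001, 0.002]
contact_force: [0.4, -0.4, 0.5]
opening: 0.145
finger_force: 39.1
```

Request:
move_arm --plan '[{"x": 0.035,"y": 0.023,"z": 0,"yaw": -0.04,"fingers": 0.95},{"x": 0.07,"y": 0.046,"z": 0,"yaw": -0.084,"fingers": 0.95},{"x": 0.105,"y": 0.069,"z": 0,"yaw": -0.084,"fingers": 0.95},{"x": 0.142,"y": 0.093,"z": 0,"yaw": -0.084,"fingers": 0.95}]'

```text
time: 33.9
eef_pos: [0.4582, -0.1998, 0.1523]
tcp_rot: [0.056, 0.998, -0.0, 0.0]
contact_force: [-0.1, 0.4, -0.2]
opening: 0.14
finger_force: 39.1
```

Request:
move_arm --plan '[{"x": 0,"y": 0.045,"z": 0,"yaw": 0,"fingers": 0.95},{"x": 0,"y": 0.09,"z": 0,"yaw": 0,"fingers": 0.95},{"x": 0,"y": 0.135,"z": 0,"yaw": 0,"fingers": 0.95},{"x": 0.001,"y": 0.18,"z": 0,"yaw": 0,"fingers": 0.95},{"x": 0.001,"y": 0.225,"z": 0,"yaw": 0,"fingers": 0.95}]'

```text
time: 34.4
eef_pos: [0.4833, 0.0246, 0.1526]
tcp_rot: [0.056, 0.998, -0.0, 0.0]
contact_force: [0.6, -0.1, -0.0]
opening: 0.14
finger_force: 39.1
```

Request:
move_arm --plan '[{"x": 0.001,"y": 0.036,"z": 0,"yaw": 0,"fingers": 0.95},{"x": 0.001,"y": 0.036,"z": 0.03,"yaw": 0,"fingers": 0.95},{"x": 0.001,"y": 0.036,"z": 0.06,"yaw": 0,"fingers": 0.95},{"x": 0.001,"y": 0.036,"z": 0.06,"yaw": 0,"fingers": 0.95},{"x": 0.001,"y": 0.036,"z": 0.06,"yaw": 0,"fingers": 0.95}]'

```text
time: 34.9
eef_pos: [0.4863, 0.0587, 0.0924]
tcp_rot: [0.056, 0.998, 0.0, -0.001]
contact_force: [1.1, 1.4, 0.2]
opening: 0.145
finger_force: 39.2
```

Run:
```python
from h import *
p=place(0,.033,.03);plan([(p[0],p[1],.026,1.458)])
```

```text
t 34.9 pos [0.4863 0.0587 0.0924] phi 1.459 q6 -1.55 F [1.1 1.4 0.2] open 0.145 ff 39.2
[0.488 0.06  0.026 1.458] -> x -0.001 y 0.001 z 0.066 yaw 0.001 | n=1.3
```

Request:
move_arm --plan '[{"x": -0.001,"y": 0.001,"z": 0.02,"yaw": 0,"fingers": 0.95},{"x": -0.001,"y": 0.001,"z": 0.04,"yaw": 0,"fingers": 0.95},{"x": -0.001,"y": 0.001,"z": 0.055,"yaw": 0,"fingers": 0.95},{"x": -0.001,"y": 0.001,"z": 0.065,"yaw": 0,"fingers": 0.95},{"x": -0.001,"y": 0.001,"z": 0.065,"yaw": 0,"fingers": 0.95}]'

```text
time: 35.4
eef_pos: [0.4878, 0.0593, 0.0275]
tcp_rot: [0.056, 0.998, 0.0, -0.0]
contact_force: [-0.9, -0.1, -0.5]
opening: 0.141
finger_force: 39.2
```

Request:
move_arm --plan '[{"x": 0,"y": 0,"z": 0,"yaw": 0,"fingers": 0.75},{"x": 0,"y": 0,"z": 0,"yaw": 0,"fingers": 0.75},{"x": 0,"y": 0,"z": 0,"yaw": 0,"fingers": 0.75}]'

```text
time: 35.7
eef_pos: [0.4886, 0.0596, 0.0285]
tcp_rot: [0.056, 0.998, -0.0, 0.001]
contact_force: [-0.1, 0.1, 0.7]
opening: 0.249
finger_force: 0.0
```

Request:
move_arm --plan '[{"x": 0,"y": 0,"z": -0.03,"yaw": 0,"fingers": 0.75},{"x": 0,"y": 0,"z": -0.07,"yaw": 0,"fingers": 0.75},{"x": 0,"y": 0,"z": -0.12,"yaw": 0,"fingers": 0.75},{"x": 0,"y": 0,"z": -0.12,"yaw": 0,"fingers": 0.6}]'

```text
time: 36.1
eef_pos: [0.4931, 0.0593, 0.156]
tcp_rot: [0.056, 0.998, -0.0, 0.008]
contact_force: [0.0, 0.4, 0.6]
opening: 0.397
finger_force: 0.0
```

Run:
```python
from h import *
plan([(.3896,-.3805,.15,1.75)])
same(('W2',))
for o in tools(snap('top','t11.png')):print(o)
```

```text
t 36.1 pos [0.4931 0.0593 0.156 ] phi 1.459 q6 -1.54 F [0.  0.4 0.6] open 0.397 ff 0.0
[ 0.39 -0.38  0.15  1.75] -> x 0.054 y -0.449 z 0.006 yaw -0.291 | n=9.0
W2 [1 2 2 3 1 3 1 1 0 1 1 2 2 2 3 2]
('wood', 145, array([ 0.3897, -0.3796]), 0.162, 0.203, array([ 0.3587, -0.3858], dtype=float32), 0.026, 0.017)
```

Request:
move_arm --plan '[{"x": 0.005,"y": -0.045,"z": 0,"yaw": 0,"fingers": 0.5},{"x": 0.01,"y": -0.09,"z": 0,"yaw": 0,"fingers": 0.5},{"x": 0.015,"y": -0.135,"z": 0,"yaw": 0,"fingers": 0.5},{"x": 0.02,"y": -0.18,"z": 0,"yaw": 0,"fingers": 0.5},{"x": 0.024,"y": -0.225,"z": 0,"yaw": 0,"fingers": 0.5}]'

```text
time: 36.7
eef_pos: [0.437, -0.1621, 0.1456]
tcp_rot: [0.056, 0.998, 0.001, -0.001]
contact_force: [0.0, 0.1, -0.1]
opening: 0.503
finger_force: 0.0
```

Request:
move_arm --plan '[{"x": 0.005,"y": -0.045,"z": 0,"yaw": -0.07,"fingers": 0.5},{"x": 0.01,"y": -0.09,"z": 0,"yaw": -0.14,"fingers": 0.5},{"x": 0.015,"y": -0.135,"z": 0,"yaw": -0.21,"fingers": 0.5},{"x": 0.02,"y": -0.18,"z": 0,"yaw": -0.28,"fingers": 0.5},{"x": 0.024,"y": -0.224,"z": 0,"yaw": -0.288,"fingers": 0.5}]'

```text
time: 37.2
eef_pos: [0.3884, -0.382, 0.1452]
tcp_rot: [-0.088, 0.996, 0.002, -0.001]
contact_force: [0.6, -0.2, 1.6]
opening: 0.501
finger_force: 0.0
```

Request:
move_arm --plan '[{"x": 0,"y": 0,"z": 0.04,"yaw": 0,"fingers": 0.5},{"x": 0,"y": 0,"z": 0.08,"yaw": 0,"fingers": 0.5},{"x": 0,"y": 0,"z": 0.107,"yaw": 0,"fingers": 0.5},{"x": 0,"y": 0,"z": 0.107,"yaw": 0,"fingers": 0.5},{"x": 0,"y": 0,"z": 0.107,"yaw": 0,"fingers": 0.5}]'

```text
time: 37.7
eef_pos: [0.3893, -0.3803, 0.0392]
tcp_rot: [-0.088, 0.996, 0.001, -0.001]
contact_force: [-1.0, -0.8, 0.7]
opening: 0.499
finger_force: 0.0
```

Run:
```python
from h import *
chain((.3896,-.3805),.18,0,.073)
same(('W2',))
```

```text
t 37.7 pos [ 0.3893 -0.3803  0.0392] phi 1.747 q6 -2.71 F [-1.  -0.8  0.7] open 0.499 ff 0.0
[ 0.39  -0.38   0.1    1.751] -> x -0.000 y -0.000 z -0.061 yaw -0.004 | n=1.2
[ 0.39  -0.38   0.003] -> x 0.000 y 0.000 z 0.097 yaw 0.000 | n=1.9
[ 0.39 -0.38  0.15] -> x 0.000 y 0.000 z -0.147 yaw 0.000 | n=2.9
[ 0.46  -0.2    0.15   1.458] -> x -0.102 y 0.165 z -0.000 yaw 0.293 | n=3.9
[0.492 0.1   0.15 ] -> x 0.002 y 0.301 z -0.000 yaw 0.000 | n=6.0
[0.492 0.1   0.028] -> x 0.000 y 0.000 z 0.122 yaw 0.000 | n=2.4
W2 [118 117  79  51   2   3   6   6  43  52  50  47  43  57  67  66]
```

Request:
move_arm --plan '[{"x": 0,"y": 0,"z": 0.02,"yaw": 0,"fingers": 0.5},{"x": 0,"y": 0,"z": 0.033,"yaw": 0,"fingers": 0.5},{"x": 0,"y": 0,"z": 0.033,"yaw": 0,"fingers": 0.5}]'

```text
time: 38.05
eef_pos: [0.3895, -0.3804, 0.0067]
tcp_rot: [-0.088, 0.996, 0.001, -0.0]
contact_force: [-0.1, 0.6, -0.6]
opening: 0.496
finger_force: 0.0
```

Request:
move_arm --plan '[{"x": 0,"y": 0,"z": 0,"yaw": 0,"fingers": 0.95},{"x": 0,"y": 0,"z": 0,"yaw": 0,"fingers": 0.95},{"x": 0,"y": 0,"z": 0,"yaw": 0,"fingers": 0.95},{"x": 0,"y": 0,"z": 0,"yaw": 0,"fingers": 0.95}]' --force 40

```text
time: 38.45
eef_pos: [0.3905, -0.382, 0.0086]
tcp_rot: [-0.088, 0.996, -0.001, 0.001]
contact_force: [-0.4, 1.2, 4.4]
opening: 0.144
finger_force: 39.5
```

Request:
move_arm --plan '[{"x": 0,"y": 0,"z": -0.04,"yaw": 0,"fingers": 0.95},{"x": 0,"y": 0,"z": -0.08,"yaw": 0,"fingers": 0.95},{"x": 0,"y": 0,"z": -0.12,"yaw": 0,"fingers": 0.95},{"x": 0,"y": 0,"z": -0.145,"yaw": 0,"fingers": 0.95}]'

```text
time: 38.85
eef_pos: [0.3906, -0.3822, 0.1558]
tcp_rot: [-0.088, 0.996, -0.002, 0.001]
contact_force: [0.0, -1.3, -0.5]
opening: 0.141
finger_force: 39.1
```

Request:
move_arm --plan '[{"x": -0.022,"y": 0.036,"z": 0,"yaw": 0.07,"fingers": 0.95},{"x": -0.044,"y": 0.071,"z": 0,"yaw": 0.14,"fingers": 0.95},{"x": -0.066,"y": 0.107,"z": 0,"yaw": 0.21,"fingers": 0.95},{"x": -0.088,"y": 0.142,"z": 0,"yaw": 0.28,"fingers": 0.95},{"x": -0.102,"y": 0.165,"z": 0,"yaw": 0.29,"fingers": 0.95}]'

```text
time: 39.35
eef_pos: [0.4617, -0.1984, 0.1522]
tcp_rot: [0.057, 0.998, 0.0, -0.0]
contact_force: [0.4, -0.8, 0.3]
opening: 0.146
finger_force: 39.2
```

Request:
move_arm --plan '[{"x": 0,"y": 0.045,"z": 0,"yaw": 0,"fingers": 0.95},{"x": 0,"y": 0.09,"z": 0,"yaw": 0,"fingers": 0.95},{"x": 0,"y": 0.135,"z": 0,"yaw": 0,"fingers": 0.95},{"x": 0.001,"y": 0.18,"z": 0,"yaw": 0,"fingers": 0.95},{"x": 0.001,"y": 0.225,"z": 0,"yaw": 0,"fingers": 0.95}]'

```text
time: 39.85
eef_pos: [0.4856, 0.0246, 0.1523]
tcp_rot: [0.057, 0.998, -0.0, 0.0]
contact_force: [-0.1, 0.4, -0.7]
opening: 0.144
finger_force: 39.2
```

Request:
move_arm --plan '[{"x": 0.001,"y": 0.045,"z": 0,"yaw": 0,"fingers": 0.95},{"x": 0.001,"y": 0.076,"z": 0,"yaw": 0,"fingers": 0.95},{"x": 0.001,"y": 0.076,"z": 0.03,"yaw": 0,"fingers": 0.95},{"x": 0.001,"y": 0.076,"z": 0.06,"yaw": 0,"fingers": 0.95},{"x": 0.001,"y": 0.076,"z": 0.06,"yaw": 0,"fingers": 0.95}]'

```text
time: 40.35
eef_pos: [0.4896, 0.0988, 0.088]
tcp_rot: [0.056, 0.998, -0.0, -0.005]
contact_force: [-0.3, 0.6, -0.9]
opening: 0.142
finger_force: 39.2
```

Run:
```python
from h import *
p=place(0,.073,.03);plan([(p[0],p[1],.028,1.458)])
```

```text
t 40.4 pos [0.4896 0.0988 0.088 ] phi 1.458 q6 -1.46 F [-0.3  0.6 -0.9] open 0.142 ff 39.2
[0.492 0.1   0.028 1.458] -> x -0.002 y 0.001 z 0.060 yaw -0.000 | n=1.2
```

Request:
move_arm --plan '[{"x": -0.001,"y": 0.0,"z": 0.02,"yaw": 0,"fingers": 0.95},{"x": -0.001,"y": 0.0,"z": 0.04,"yaw": 0,"fingers": 0.95},{"x": -0.001,"y": 0.0,"z": 0.055,"yaw": 0,"fingers": 0.95},{"x": -0.001,"y": 0.0,"z": 0.063,"yaw": 0,"fingers": 0.95},{"x": -0.001,"y": 0.0,"z": 0.063,"yaw": 0,"fingers": 0.95}]'

```text
time: 40.85
eef_pos: [0.4949, 0.0981, 0.0296]
tcp_rot: [0.057, 0.998, 0.0, -0.0]
contact_force: [0.1, 0.3, -1.3]
opening: 0.143
finger_force: 39.2
```

Request:
move_arm --plan '[{"x": 0,"y": 0,"z": 0,"yaw": 0,"fingers": 0.76},{"x": 0,"y": 0,"z": 0,"yaw": 0,"fingers": 0.76},{"x": 0,"y": 0,"z": 0,"yaw": 0,"fingers": 0.76}]'

```text
time: 41.15
eef_pos: [0.4953, 0.0983, 0.0303]
tcp_rot: [0.057, 0.998, 0.0, 0.001]
contact_force: [0.1, 0.2, 0.8]
opening: 0.24
finger_force: 0.0
```

Request:
move_arm --plan '[{"x": 0,"y": 0,"z": -0.03,"yaw": 0,"fingers": 0.76},{"x": 0,"y": 0,"z": -0.07,"yaw": 0,"fingers": 0.76},{"x": 0,"y": 0,"z": -0.12,"yaw": 0,"fingers": 0.76},{"x": 0,"y": 0,"z": -0.17,"yaw": 0,"fingers": 0.8},{"x": 0,"y": 0,"z": -0.21,"yaw": 0,"fingers": 1}]'

```text
time: 41.65
eef_pos: [0.4951, 0.0983, 0.2433]
tcp_rot: [0.057, 0.998, 0.0, 0.002]
contact_force: [0.3, 0.0, -0.5]
opening: 0.04
finger_force: 0.0
```

Request:
move_arm --plan '[{"x": 0,"y": -0.05,"z": -0.02,"yaw": 0,"fingers": 1},{"x": 0,"y": -0.1,"z": -0.04,"yaw": 0,"fingers": 1},{"x": 0,"y": -0.15,"z": -0.06,"yaw": 0,"fingers": 1},{"x": 0,"y": -0.2,"z": -0.09,"yaw": 0,"fingers": 1},{"x": 0,"y": -0.24,"z": -0.11,"yaw": 0,"fingers": 1}]'

```text
time: 42.15
eef_pos: [0.468, -0.1289, 0.3443]
tcp_rot: [0.057, 0.998, -0.0, 0.001]
contact_force: [-0.5, -0.3, 0.7]
opening: -0.005
finger_force: 0.0
```

Request:
move_arm --plan '[{"x": 0,"y": -0.04,"z": 0,"yaw": 0,"fingers": 1},{"x": 0,"y": -0.08,"z": 0,"yaw": 0,"fingers": 1},{"x": 0,"y": -0.08,"z": 0,"yaw": 0,"fingers": 1}]'

```text
time: 42.45
eef_pos: [0.4588, -0.2107, 0.343]
tcp_rot: [0.06, 0.998, -0.001, 0.0]
contact_force: [0.8, 0.5, -0.4]
opening: -0.002
finger_force: 0.0
```

Run:
```python
from h import *
plan([])
t=snap('top','t12.png');s=snap('scene','s12.png')
a=cv2.resize(cv2.imread('pics/t12.png')[180:360,235:385],None,fx=2.7,fy=2.7);b=cv2.resize(cv2.imread('pics/s12.png')[180:360,250:400],None,fx=2.6,fy=2.6)
o=np.zeros((486,800,3),np.uint8);o[:,:405]=a;o[:468,405:795]=b;cv2.imwrite('pics/g12.png',o)
```

```text
t 42.5 pos [ 0.4588 -0.2107  0.343 ] phi 1.451 q6 -2.08 F [ 0.8  0.5 -0.4] open -0.002 ff 0.0
```

View pics/g12.png

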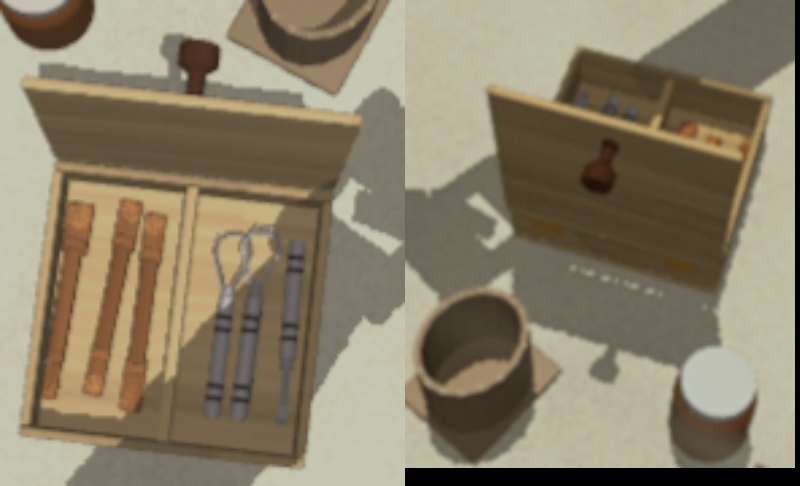

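The wooden bay holds three tools. In the metal bay I can make out only three handles, so I'll enlarge it.

Run:
```python
import cv2,numpy as np
t=cv2.imread('pics/t12.png');s=cv2.imread('pics/s12.png')
a=cv2.resize(t[255:345,300:362],None,fx=6.6,fy=6.6,interpolation=cv2.INTER_CUBIC);b=cv2.resize(s[190:280,240:400],None,fx=2.4,fy=2.4,interpolation=cv2.INTER_CUBIC)
c=cv2.resize(t[195:400,370:560],None,fx=1.8,fy=1.8)
a=np.clip(a.astype(float)*1.4,0,255).astype(np.uint8)
o=np.zeros((600,800,3),np.uint8);o[:594,:409]=a[:594,:409];o[:216,412:796]=b;o[220:589,412:754]=c;cv2.imwrite('pics/g13.png',o)
```

```text
(no output)
```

View pics/g13.png

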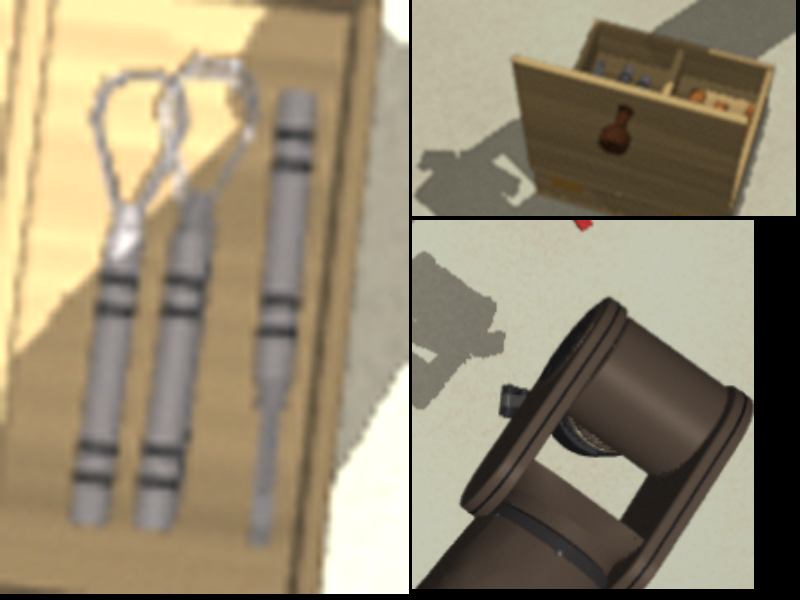

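The fourth metal tool lies on top of the resident one: there is a doubled loop outline at (165–250,60–200) in the crop. All contents are below the rim. Now the lid path.

```bash
cat >> h.py <<'E'
def boxuv(p):
    c,s=np.cos(-.1125),np.sin(-.1125);d=np.array(p[:2])-[.484,.027];return np.array([c*d[0]+s*d[1],-s*d[0]+c*d[1]])
E
python3 - <<'E'
from h import *
p=ctrl.get_state()['eef_pos'];print('uv',boxuv(p),p[2])
w=lambda u,v,z:tuple(place(u,v,z)[:3])
plan([w(.165,-.19,.345),w(.165,-.062,.345),w(.165,-.062,.255)])
pu,pz=.145,.255
for th in np.arange(1.6,-.01,-.08):
    r=.15+.04*th/1.57;u=.1075-r*np.cos(th)+.008*np.sin(th)+.011;z=.065+r*np.sin(th)+.008*np.cos(th)
    print('%.2f u %.3f z %.3f | from(.165,.255): x %.3f z %.3f'%(th,u,z,.165-u,.255-z))
E
```

```text
uv [ 0.00179224 -0.23562274] 0.34270625267382127
t 42.5 pos [ 0.4593 -0.2073  0.3427] phi 1.455 q6 -2.08 F [0.1 0.  0.6] open 0.003 ff 0.0
[ 0.627 -0.18   0.345] -> x -0.163 y 0.046 z -0.002 yaw 0.000 | n=3.4
[ 0.641 -0.053  0.345] -> x 0.000 y 0.128 z -0.000 yaw 0.000 | n=2.6
[ 0.641 -0.053  0.255] -> x 0.000 y 0.000 z 0.090 yaw 0.000 | n=1.8
1.60 u 0.132 z 0.255 | from(.165,.255): x 0.033 z -0.000
1.52 u 0.117 z 0.254 | from(.165,.255): x 0.048 z 0.001
1.44 u 0.102 z 0.251 | from(.165,.255): x 0.063 z 0.004
1.36 u 0.088 z 0.247 | from(.165,.255): x 0.077 z 0.008
1.28 u 0.074 z 0.242 | from(.165,.255): x 0.091 z 0.013
1.20 u 0.061 z 0.236 | from(.165,.255): x 0.104 z 0.019
1.12 u 0.048 z 0.229 | from(.165,.255): x 0.117 z 0.026
1.04 u 0.036 z 0.221 | from(.165,.255): x 0.129 z 0.034
0.96 u 0.025 z 0.213 | from(.165,.255): x 0.140 z 0.042
0.88 u 0.015 z 0.203 | from(.165,.255): x 0.150 z 0.052
0.80 u 0.006 z 0.193 | from(.165,.255): x 0.159 z 0.062
0.72 u -0.003 z 0.182 | from(.165,.255): x 0.168 z 0.073
0.64 u -0.010 z 0.171 | from(.165,.255): x 0.175 z 0.084
0.56 u -0.016 z 0.159 | from(.165,.255): x 0.181 z 0.096
0.48 u -0.022 z 0.147 | from(.165,.255): x 0.187 z 0.108
0.40 u -0.026 z 0.135 | from(.165,.255): x 0.191 z 0.120
0.32 u -0.029 z 0.122 | from(.165,.255): x 0.194 z 0.133
0.24 u -0.031 z 0.110 | from(.165,.255): x 0.196 z 0.145
0.16 u -0.032 z 0.097 | from(.165,.255): x 0.197 z 0.158
0.08 u -0.032 z 0.085 | from(.165,.255): x 0.197 z 0.170
-0.00 u -0.031 z 0.073 | from(.165,.255): x 0.197 z 0.182
```

Request:
move_arm --plan '[{"x": -0.045,"y": 0,"z": 0,"yaw": 0,"fingers": 1},{"x": -0.09,"y": 0,"z": 0,"yaw": 0,"fingers": 1},{"x": -0.135,"y": 0.02,"z": 0,"yaw": 0,"fingers": 1},{"x": -0.17,"y": 0.046,"z": 0,"yaw": 0,"fingers": 1},{"x": -0.17,"y": 0.046,"z": 0,"yaw": 0,"fingers": 1}]'

```text
time: 43.05
eef_pos: [0.637, -0.1758, 0.3409]
tcp_rot: [0.054, 0.999, 0.001, -0.001]
contact_force: [-0.9, 0.0, -0.1]
opening: -0.0
finger_force: 0.0
```

Request:
move_arm --plan '[{"x": 0,"y": 0.045,"z": 0,"yaw": 0,"fingers": 1},{"x": 0,"y": 0.09,"z": 0,"yaw": 0,"fingers": 1},{"x": 0,"y": 0.128,"z": 0,"yaw": 0,"fingers": 1},{"x": 0,"y": 0.128,"z": 0,"yaw": 0,"fingers": 1},{"x": 0,"y": 0.128,"z": 0,"yaw": 0,"fingers": 1}]'

```text
time: 43.55
eef_pos: [0.6479, -0.0515, 0.3431]
tcp_rot: [0.055, 0.998, -0.0, 0.0]
contact_force: [0.7, -0.7, 1.2]
opening: -0.002
finger_force: 0.0
```

Request:
move_arm --plan '[{"x": 0,"y": 0,"z": 0.03,"yaw": 0,"fingers": 1},{"x": 0,"y": 0,"z": 0.06,"yaw": 0,"fingers": 1},{"x": 0,"y": 0,"z": 0.09,"yaw": 0,"fingers": 1},{"x": 0,"y": 0,"z": 0.09,"yaw": 0,"fingers": 1},{"x": 0,"y": 0,"z": 0.09,"yaw": 0,"fingers": 1}]'

```text
time: 44.05
eef_pos: [0.648, -0.0542, 0.2528]
tcp_rot: [0.057, 0.998, -0.0, -0.0]
contact_force: [0.5, -0.1, -0.3]
opening: 0.002
finger_force: 0.0
```

Run:
```python
from h import *
plan([tuple(place(.132,-.062,.255)[:3])]);print(boxuv(ctrl.get_state()['eef_pos']))
```

```text
t 44.0 pos [ 0.648  -0.0542  0.2528] phi 1.456 q6 -1.69 F [ 0.5 -0.1 -0.3] open 0.002 ff 0.0
[ 0.608 -0.049  0.255] -> x 0.040 y 0.000 z -0.002 yaw 0.000 | n=0.8
[ 0.17210863 -0.06229366]
```

Request:
move_arm --plan '[{"x": 0.012,"y": 0,"z": 0,"yaw": 0,"fingers": 1},{"x": 0.026,"y": 0,"z": 0,"yaw": 0,"fingers": 1},{"x": 0.04,"y": 0,"z": 0,"yaw": 0,"fingers": 1},{"x": 0.055,"y": 0,"z": 0,"yaw": 0,"fingers": 1},{"x": 0.07,"y": 0,"z": 0.002,"yaw": 0,"fingers": 1}]'

```text
time: 44.55
eef_pos: [0.5809, -0.0465, 0.2556]
tcp_rot: [0.057, 0.998, -0.001, 0.005]
contact_force: [1.7, -0.2, 1.3]
opening: -0.001
finger_force: 1.1
```

Request:
move_arm --plan '[{"x": 0.014,"y": 0,"z": 0.004,"yaw": 0,"fingers": 1},{"x": 0.028,"y": 0,"z": 0.009,"yaw": 0,"fingers": 1},{"x": 0.041,"y": 0,"z": 0.015,"yaw": 0,"fingers": 1},{"x": 0.054,"y": 0,"z": 0.022,"yaw": 0,"fingers": 1},{"x": 0.066,"y": 0,"z": 0.03,"yaw": 0,"fingers": 1}]'

```text
time: 45.05
eef_pos: [0.5152, -0.0389, 0.2253]
tcp_rot: [0.057, 0.998, -0.001, 0.005]
contact_force: [0.4, 0.2, 2.6]
opening: -0.001
finger_force: 0.9
```

Run:
```python
from h import *
s=ctrl.get_state();print(boxuv(s['eef_pos']),s['eef_pos'],s['contact_force'])
snap('scene','s14.png');t=snap('top','t14.png')
a=cv2.resize(cv2.imread('pics/s14.png')[150:300,260:400],None,fx=2.8,fy=2.8);cv2.imwrite('pics/g14.png',a)
```

```text
[ 0.03842953 -0.06198173] [ 0.51522836 -0.03890412  0.22526223] [0.38881484 0.20576797 2.60578675]
```

View pics/g14.png

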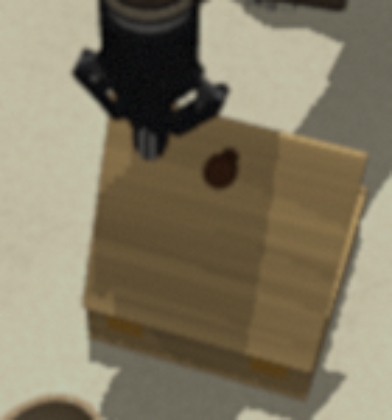

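The lid is following the finger at about 1.0 rad, and the knob at (220,170) in the crop is clear of the gripper. Continue.

Request:
move_arm --plan '[{"x": 0.011,"y": 0,"z": 0.008,"yaw": 0,"fingers": 1},{"x": 0.021,"y": 0,"z": 0.018,"yaw": 0,"fingers": 1},{"x": 0.03,"y": 0,"z": 0.028,"yaw": 0,"fingers": 1},{"x": 0.039,"y": 0,"z": 0.039,"yaw": 0,"fingers": 1},{"x": 0.046,"y": 0,"z": 0.05,"yaw": 0,"fingers": 1}]'

```text
time: 45.65
eef_pos: [0.4675, -0.0328, 0.1707]
tcp_rot: [0.057, 0.998, -0.0, 0.001]
contact_force: [-0.3, -0.5, 0.2]
opening: 0.001
finger_force: 0.7
```

Request:
move_arm --plan '[{"x": 0.006,"y": 0,"z": 0.012,"yaw": 0,"fingers": 1},{"x": 0.012,"y": 0,"z": 0.024,"yaw": 0,"fingers": 1},{"x": 0.016,"y": 0,"z": 0.036,"yaw": 0,"fingers": 1},{"x": 0.019,"y": 0,"z": 0.049,"yaw": 0,"fingers": 1},{"x": 0.021,"y": 0,"z": 0.061,"yaw": 0,"fingers": 1}]'

```text
time: 46.15
eef_pos: [0.446, -0.0301, 0.1082]
tcp_rot: [0.057, 0.998, 0.0, -0.001]
contact_force: [-0.7, -0.2, 1.6]
opening: 0.001
finger_force: 0.5
```

Request:
move_arm --plan '[{"x": 0,"y": 0,"z": 0.012,"yaw": 0,"fingers": 1},{"x": 0,"y": 0,"z": 0.022,"yaw": 0,"fingers": 1},{"x": 0,"y": 0,"z": 0.03,"yaw": 0,"fingers": 1},{"x": 0,"y": 0,"z": 0.036,"yaw": 0,"fingers": 1},{"x": 0,"y": 0,"z": 0.04,"yaw": 0,"fingers": 1}]'

```text
time: 46.65
eef_pos: [0.4467, -0.0303, 0.0731]
tcp_rot: [0.056, 0.998, 0.0, -0.003]
contact_force: [-21.4, 3.9, 47.4]
opening: 0.002
finger_force: 23.7
```

Request:
move_arm --plan '[{"x": 0,"y": 0,"z": -0.02,"yaw": 0,"fingers": 1},{"x": 0,"y": 0,"z": -0.06,"yaw": 0,"fingers": 1},{"x": 0,"y": 0,"z": -0.11,"yaw": 0,"fingers": 1},{"x": 0,"y": 0,"z": -0.16,"yaw": 0,"fingers": 1},{"x": 0,"y": 0,"z": -0.2,"yaw": 0,"fingers": 1}]'

```text
time: 47.15
eef_pos: [0.4475, -0.0305, 0.2731]
tcp_rot: [0.057, 0.998, -0.0, 0.002]
contact_force: [1.2, -0.5, 0.6]
opening: 0.005
finger_force: 0.0
```

Request:
move_arm --plan '[{"x": 0,"y": -0.05,"z": 0,"yaw": 0,"fingers": 1},{"x": 0,"y": -0.1,"z": 0,"yaw": 0,"fingers": 1},{"x": 0,"y": -0.15,"z": 0,"yaw": 0,"fingers": 1},{"x": 0,"y": -0.2,"z": 0,"yaw": 0,"fingers": 1},{"x": 0,"y": -0.2,"z": 0,"yaw": 0,"fingers": 1}]'

```text
time: 47.65
eef_pos: [0.4233, -0.2342, 0.2697]
tcp_rot: [0.06, 0.998, -0.001, 0.0]
contact_force: [-0.2, 0.8, 0.8]
opening: -0.002
finger_force: 0.0
```

Run:
```python
from h import *
snap('top','t15.png');snap('scene','s15.png');s=ctrl.get_state();print(s['time'],s['eef_pos'],s['contact_force'])
a=cv2.imread('pics/t15.png')[110:400,80:480];b=cv2.imread('pics/s15.png')[140:380,120:520]
cv2.imwrite('pics/g15.png',np.vstack([a,b]))
```

```text
47.75 [ 0.42381365 -0.2301061   0.26933582] [-0.08132233  0.97758809  0.74190443]
```

View pics/g15.png

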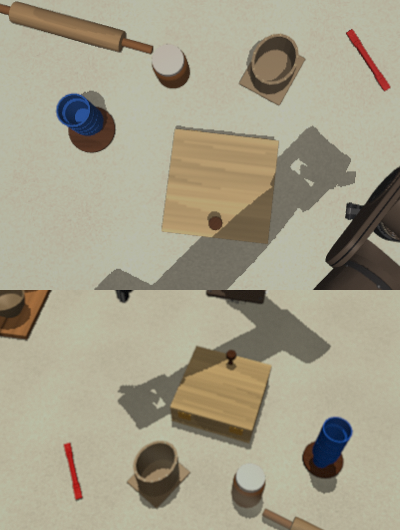

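The lid lies flat on the rim (knob at (215,221) in the upper crop). The stack is straight, and the pot, the jar and the red tool have not moved. Handing in.

```bash
python3 -c "
from plant import ctrl
print(ctrl.sign_off())"
```

```text
the job is handed in; nothing more can be done
None
```

I handed the job in at 47.8 s: all five loose tools are in their bays, the lid is shut flat on the rim, the three loose beakers are nested in one straight stack on the bat, and the clay pot, glaze jar and red look-alike were left alone; one metal tool is stacked on top of the resident one, judged from a doubled loop outline rather than seen separately.

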